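# Tighten the closure nut of a filter cell with a click wrench

## Task

Pick up the click wrench, set its square socket gently and fully down over the square nut on top of the steel filter cell, and swing the handle clockwise (seen from above) until the nut is home and the wrench's breakaway joint trips. Stop as soon as it has clearly given way - do not wrench it on towards its end stop - then let go and leave the wrench sitting level on the nut. Do not disturb the glassware, the wash bottle or the marker.

Things in the scene. Friction and masses are not known exactly. Their poses are not given: they have to be found in the camera images.
- wrench: Click wrench, 208 mm long, 0.3 kg, lying level on the bench on its socket. Origin: on the socket axis at the socket's underside; z up, x along the handle away from the head. Round steel head 60 mm across, z 25 to 43 mm. Handle along +x: steel neck 14 mm wide to x = 60 mm, then black ribbed grip 20 mm wide and high, x 60 to 178 mm, z 24 to 44 mm. Centre of mass near x = 16 mm.
- socket (a point): Centre of the mouth of the wrench's socket (the wrench's origin). Dark square block under the head, 50 x 50 mm, z 0 to 25 mm, open downwards: square hole 38.5 mm wide with a 2 mm chamfered mouth, 25 mm deep, sides parallel to the wrench's x and y while not tripped.
- grip (a point): Point in the wrench's black grip, 100 mm out from the socket axis (wrench frame x 100, y 0, z 34 mm).
- trip (a joint): Breakaway joint in the wrench's head, on the socket axis, rad. 0 = set (rib on the head in line with the handle). Rigid until the clockwise torque reaches about 0.8 N m (8 N at 100 mm, in motion); then the handle swings on round the socket at that torque and the value grows; it stays bent as left. Clearly tripped from 0.12, should stay under 0.34; end stop 0.45, torque soars there.
- nut: Square steel nut on the cell, 36 mm across flats, on its own round flange 74 mm across. Origin: on its axis at the flange's underside; z up, x and y square to the flats. Flange z 0 to 4 mm, square part z 4 to 26 mm, its last 4 mm stepped in to 32 mm. Fits the socket any of four ways round. A seated wrench stands on the flange, its underside 4 mm above this origin.
- nut_top (a point): Centre of the nut's top face, 26 mm above its underside. The nut only turns about its vertical axis: clockwise (from above) tightens it against a drag of about 0.12 N m until it comes hard up on its seat. What remains to turn is 0.3 to 0.75 rad, different every time and not visible. Free swing: start with the handle towards the robot; it may pass over the low analyser (107 mm high).
- cell: Steel filter cell, fixed to the bench: barrel 68 mm in diameter on a base 96 mm across, cap 88 mm across; 96 mm high up to the nut's flange; a small side port along its own +x, 64 mm out at 45 mm height. Origin: centre of its underside.
- beaker: Large empty glass beaker, 114 mm across, 142 mm high, bystander. Origin: centre of its underside, z up.
- flask: Conical glass flask, 92 mm across, 124 mm high, bystander. Origin: centre of its underside, z up.
- wash: White wash bottle with a spout, 96x131x260 mm, bystander. Origin: centre of its underside, z up.
- marker: Felt marker lying on the bench, 135 mm long, 13 mm thick, bystander. Origin: centre of its underside.

How it is judged (in metres and radians):
On the way, in this order (a step that is already met when the one before it is completed fails the run):
1. the socket sits level and fully down on the nut (underside within 4 mm of the flange, axes within 4 mm), the wrench not yet tripped (z of wrench in the frame of nut below 0.008 m and horizontal distance between wrench and nut below 0.004 m and angle between wrench's own z axis and vertical below 0.08 rad and value of joint trip below 0.05 rad), for 0.2 s.
2. the breakaway joint trips (bent more than 0.12 rad) with the socket still on the nut (z of wrench in the frame of nut below 0.008 m and horizontal distance between wrench and nut below 0.004 m and angle between wrench's own z axis and vertical below 0.08 rad and value of joint trip above 0.12 rad), for 0.1 s.
At the end, for the whole second after the job is handed in: The wrench is released and at rest on the nut: underside within 4 mm of the nut's flange, axes within 4 mm, level within 0.08 rad, its breakaway joint bent between 0.12 and 0.34 rad (all of step 2 and value of joint trip below 0.34 rad and linear speed of wrench below 0.02 m/s and contact force between the fingers and wrench below 0.2 N); the robot touches nothing.
It fails at once if the wrench is driven on past its trip (joint beyond 0.34 rad) (value of joint trip above 0.34 rad).
It fails at once if the nut is struck or loaded by the wrench with more than 60 N in all (contact force between wrench and nut above 60 N).
It fails at once if the beaker, flask or wash bottle is moved by more than 25 mm or tipped (distance of any of beaker, flask, wash from where it was at the start of the episode above 0.025 m or angle between any of beaker, flask, wash's own z axis and vertical above 0.3 rad).
It fails at once if the marker is moved by more than 25 mm (distance of marker from where it was at the start of the episode above 0.025 m).
It also fails if it takes over 72 s, if anything falls off the work surface, if the arm or the gripper's body presses on something with over 40 N, if the wrist force passes 120 N, or if a joint passes its speed limit or range.

## Robot

A 6-joint arm with a two-finger parallel gripper is mounted at the origin on the work surface; the furniture and walls round the work are solid. World frame = base frame: x ahead of the robot, y to its left, z up, the work surface at z = 0. Lengths are in m, angles in degrees, forces in N, time in s.
With the tool pointing down it reaches from about 0.4 to 0.825 m from the base axis. Payload 7 kg.
Tool frame: the origin (TCP) lies at the very end of the fingers, on their centre line; the grasp point (between the pads) lies r.grip_depth behind it (r.grip_depth is the distance from the TCP to the grasp point, in m); z points along the fingers, y is the direction in which the jaws open and shut (so a half turn about z gives the same grasp; the last joint's range is limited). The gripper opens to 88 mm and grips with 3 to 60 N. Pads are 19 mm wide; open, the fingers measure 130 mm over their backs; the gripper's body (78 mm by 193 mm) begins 47 mm behind the grasp point.
Start: joints at [-53.91, 20.546, 0.682, 0, -70.136, -16.507], TCP at [0.226, -0.636, 0.227] pointing down, gripper open.
Joint ranges: [-176.03, 176.03], [-82.01, 121.73], [-58.28, 71.71], [-173.87, 95.51], [-174.79, -0.11], [-173.66, 173.66]. Speed limits (degrees/s): [136.94, 136.94, 172.46, 180, 180, 180].

## Interface

Orientations are given as [roll, pitch, yaw] about the fixed x, y, z axes, in that order (R = Rz(yaw) Ry(pitch) Rx(roll)).
In Python, from plant import r gives the robot as it stands. The module is installed in compiled form; this text tells all that it offers.
- The arm moves only by the tool step_arm, never from a script. Its argument "increments" is a list of rows, each a list of 3 entries, a list of its own where there are three numbers: the shift along the tool's x, y, z in m, then the turn, a rotation vector about the tool's x, y, z in rad, then the closure, from 0 (fully open) to 1 (shut). In form: [[[x, y, z], [wx, wy, wz], grip], ...]. A call has 1 to 10 rows; each row is the pose to reach, as a shift and turn from the pose commanded when the call began, along the tool's axes at that moment; what a row does not reach only later rows make up. A row lasts 1/10 s, in which the tool goes at most 50 mm and 8.59 degrees, less where a joint would pass 70% of its speed; a pose out of reach is approached as far as the arm can. A call with a gripper value outside its range is refused whole. The fingers move at their own pace and stop on an object; "force" is the grip in N (left out, the last holds). Time passes only in rows, so rows that repeat a pose let the fingers close. It gives the time, the measured TCP pose, the force and the opening at its end, in the units of the state.
- r.get_state(): the state, without advancing time (a new reading comes with each control period).
- r.capture(name): name is "scene" or "top" or "wrist"; returns a dict with "color" (420x560x3 uint8, red, green, blue), "intrinsics" (3x3 intrinsics, pixels), "k1" (the pictures are not rectified: a ray, as slopes to the right and down, at radius r is drawn at 1 + k1 r^2 times it, then the intrinsics apply), "rvec" (rotation vector, rad) and "tvec" (3), from world to camera coordinates, as OpenCV has them; the wrist camera has in their place "T_tool_cam" (4x4, takes a point from camera to tool coordinates, whose origin is the TCP and whose axes are the flange's). Camera axes: x right, y down, z forward; pixel columns grow to the right and rows downward; lengths in m; the calibration is good to about 2 mm. A picture is of the moment at which its call begins: read the wrist's pose just before it. There is no depth.
- r.close_job(): hands the job in, once; it reports no verdict.
The state is a dict: "time_s": time; "joints": joint angles; "qd": joint speeds; "joint_torque": joint torques, N m; "tcp_pos": TCP position; "eef_rot": TCP orientation; "contact_force": force on the tool from outside, world axes, zero at the start; "moment": the same for the moment, N m; "gripper_width": finger opening in m.
Only numpy, scipy, OpenCV 4.12 (cv2) and the standard library are available. Lean on these libraries where they do the work, as an engineer would, in place of code of your own. Each camera call takes 0.05 s, during which the arm holds its last target.

## Working session

There is one attempt and no reset: what is moved stays moved. The work goes in short steps, Python scripts to look and compute and a tool call to move; the robot and the scene stay as the last step left them, time stands still between calls to the robot, and variables do not carry over. Pictures are saved under pics/ and viewed, and the job is handed in when it is done.

Besides the shell and the picture viewer there is one more tool, called after "Call:" as a command line: name --argument value ..., lists and objects as JSON in quotes. step_arm: Moves the arm, as the interface text tells. Its arguments: {"type":"object","properties":{"increments":{"type":"array","items":{"type":"array"}},"force":{"type":"number"}},"required":["increments"]}

```bash
mkdir -p pics
python3 - <<'E'
from plant import r
import cv2, numpy as np
s=r.get_state()
for k in s: print(k,s[k])
print(r.grip_depth)
for n in ["scene","top","wrist"]:
    c=r.capture(n)
    cv2.imwrite(f"pics/{n}0.png",c["color"][:,:,::-1])
    for k in c:
        if k!="color": print(n,k,np.array(c[k]).tolist())
E
```

```text
time_s 0.0
joints [-5.39083149e+01  2.05916737e+01  6.31424132e-01 -1.95352155e-02
 -7.01359608e+01 -1.65080275e+01]
qd [-0.01053602 -0.01122525 -0.02261875 -0.01002216 -0.02945117  0.02329475]
joint_torque [-1.64651410e-03 -5.82718956e+01  2.93042958e+01  6.99677020e+00
  6.79421137e-03 -1.34868901e-04]
tcp_pos [ 0.226055   -0.63548045  0.22560399]
eef_rot [ 1.79902537e+02 -9.73355485e-03 -1.60422987e+02]
contact_force [-0.0916839   0.28270086  0.16159446]
moment [ 0.03438346  0.01362762 -0.03455053]
gripper_width 0.08751874227265392
0.0188
scene intrinsics [[478.58522550927876, 0.0, 276.43842126732045], [0.0, 478.58522550927876, 209.5562182104775], [0.0, 0.0, 1.0]]
scene k1 0.037704245252493405
scene rvec [1.9561111935962465, -0.45851108594004203, 0.3033285163679628]
scene tvec [-0.46009925703669674, 0.1692603639071527, 1.3129808336731126]
top intrinsics [[482.3949015215707, 0.0, 284.0321441254903], [0.0, 482.3949015215707, 203.9616660139926], [0.0, 0.0, 1.0]]
top k1 -0.1291667545107663
top rvec [2.1608720962021213, -2.1630419126290135, 0.17333241206477934]
top tvec [-0.03116757270922205, 0.5475278494797304, 1.5918836565579817]
wrist intrinsics [[316.227998722407, 0.0, 285.25117449555654], [0.0, 316.227998722407, 210.89381552985293], [0.0, 0.0, 1.0]]
wrist k1 -0.04757683234092045
wrist T_tool_cam [[-0.0003337726168189167, -0.9591312917643012, -0.2829612230578308, 0.07541879163727053], [0.9999998235105977, -0.0001810556033457168, -0.0005658600901685427, 0.0003413333539022956], [0.0004915024042770465, -0.2829613619867767, 0.9591311829191954, -0.1586792760839722], [0.0, 0.0, 0.0, 1.0]]
```

View pics/scene0.png

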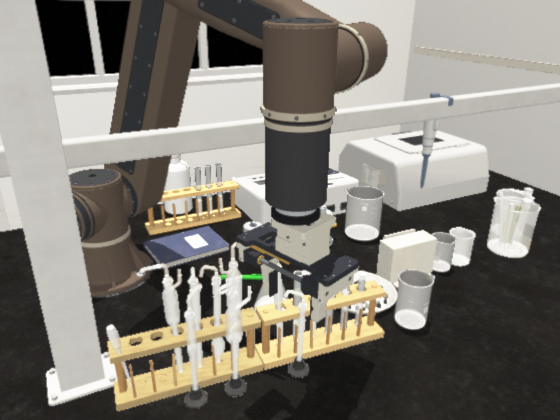

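View pics/top0.png

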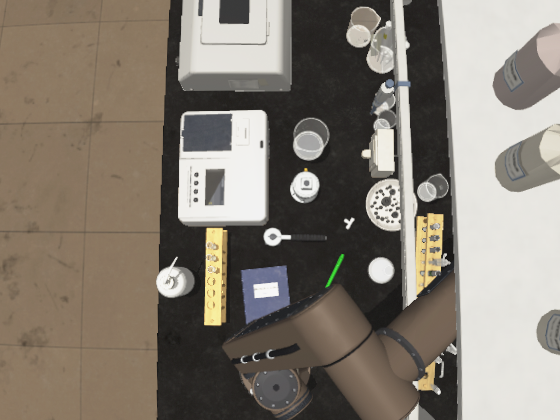

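View pics/wrist0.png

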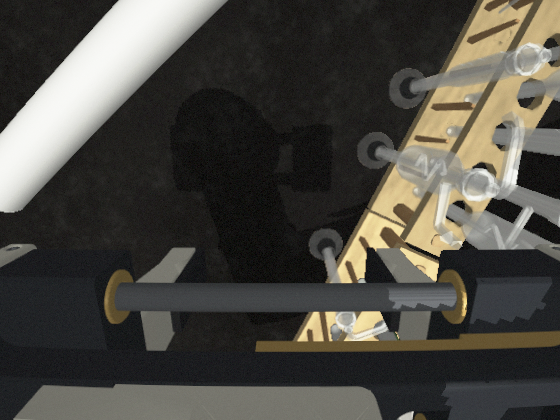

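```bash
cat > h.py <<'E'
import numpy as np, cv2, json
from scipy.spatial.transform import Rotation as R
CAM={"scene":dict(K=[[478.58522550927876,0,276.43842126732045],[0,478.58522550927876,209.5562182104775],[0,0,1]],k1=0.037704245252493405,rv=[1.9561111935962465,-0.45851108594004203,0.3033285163679628],t=[-0.46009925703669674,0.1692603639071527,1.3129808336731126]),
"top":dict(K=[[482.3949015215707,0,284.0321441254903],[0,482.3949015215707,203.9616660139926],[0,0,1]],k1=-0.1291667545107663,rv=[2.1608720962021213,-2.1630419126290135,0.17333241206477934],t=[-0.03116757270922205,0.5475278494797304,1.5918836565579817])}
WK=np.array([[316.227998722407,0,285.25117449555654],[0,316.227998722407,210.89381552985293],[0,0,1]]);WK1=-0.04757683234092045
TTC=np.array([[-0.0003337726168189167,-0.9591312917643012,-0.2829612230578308,0.07541879163727053],[0.9999998235105977,-0.0001810556033457168,-0.0005658600901685427,0.0003413333539022956],[0.0004915024042770465,-0.2829613619867767,0.9591311829191954,-0.1586792760839722],[0,0,0,1]])
def undist(p,K,k1):
    x=(p[0]-K[0][2])/K[0][0]; y=(p[1]-K[1][2])/K[1][1]; u,v=x,y
    for _ in range(30):
        f=1+k1*(u*u+v*v); u,v=x/f,y/f
    return np.array([u,v,1.])
def cam(name,st=None):
    """returns K,k1,Rwc(cam->world),origin"""
    if name=="wrist":
        T=np.eye(4);T[:3,:3]=R.from_euler("xyz",st["eef_rot"],degrees=True).as_matrix();T[:3,3]=st["tcp_pos"]
        M=T@TTC; return WK,WK1,M[:3,:3],M[:3,3]
    c=CAM[name];Rm=cv2.Rodrigues(np.array(c["rv"]))[0]
    return np.array(c["K"]),c["k1"],Rm.T,-Rm.T@np.array(c["t"])
def ray(name,p,st=None):
    K,k1,Rw,o=cam(name,st); d=Rw@undist(p,K,k1); return o,d/np.linalg.norm(d)
def atz(name,p,z,st=None):
    o,d=ray(name,p,st); return o+d*(z-o[2])/d[2]
def proj(name,X,st=None):
    K,k1,Rw,o=cam(name,st); X=np.atleast_2d(X); q=(X-o)@Rw; uv=q[:,:2]/q[:,2:]
    r2=(uv**2).sum(1,keepdims=True); uv=uv*(1+k1*r2); return uv*[K[0][0],K[1][1]]+[K[0][2],K[1][2]]
def tri(obs):
    """obs list of (name,p,st)"""
    A=np.zeros((3,3));b=np.zeros(3)
    for n,p,st in obs:
        o,d=ray(n,p,st);P=np.eye(3)-np.outer(d,d);A+=P;b+=P@o
    X=np.linalg.solve(A,b)
    return X,[np.linalg.norm((np.eye(3)-np.outer(d,d))@(X-o)) for o,d in [ray(*q) for q in obs]]
def crop(src,x0,y0,x1,y1,k,out):
    im=cv2.imread(src)[y0:y1,x0:x1]; cv2.imwrite(out,cv2.resize(im,None,fx=k,fy=k,interpolation=cv2.INTER_CUBIC))
E
python3 - <<'E'
from h import *
crop("pics/top0.png",250,90,430,290,4*0.75,"pics/t0a.png")
crop("pics/top0.png",250,160,350,260,6,"pics/t0b.png")
E
```

```text
(no output)
```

View pics/t0a.png

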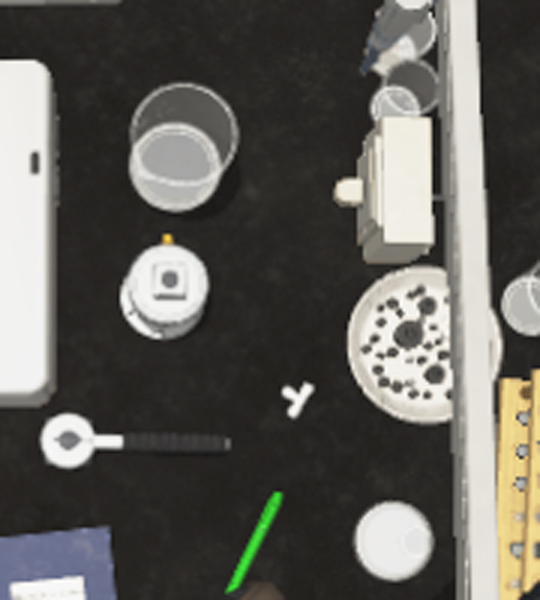

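View pics/t0b.png

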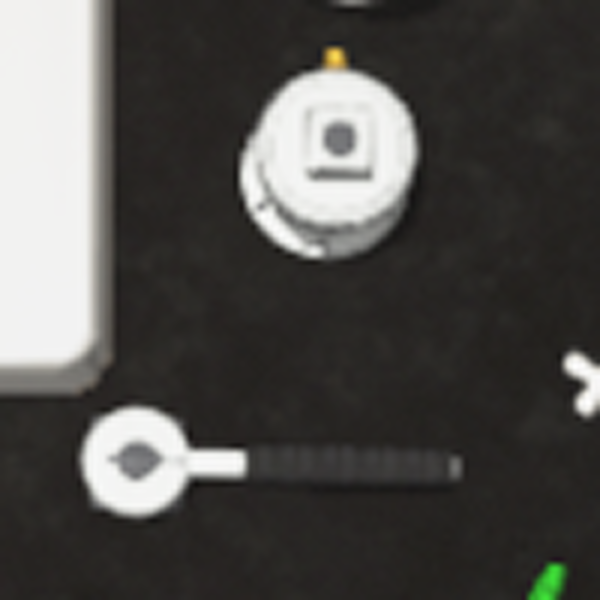

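Run:
```python
from h import *
crop("pics/scene0.png",0,60,560,260,1.4,"pics/s0a.png")
crop("pics/top0.png",370,0,470,300,2,"pics/t0c.png")
print("head",atz("top",(272.5,236.8),.043),"end",atz("top",(326.7,237.8),.036))
print("nut",atz("top",(306.7,183),.122))
print(cam("top")[3],cam("scene")[3])
```

```text
head [0.43616691 0.00718711 0.043     ] end [ 0.43299153 -0.17494912  0.036     ]
nut [ 0.60425498 -0.10300659  0.122     ]
[0.32645373 0.00738497 1.65173399] [-0.09606001 -1.21116861  0.69864306]
```

View pics/s0a.png

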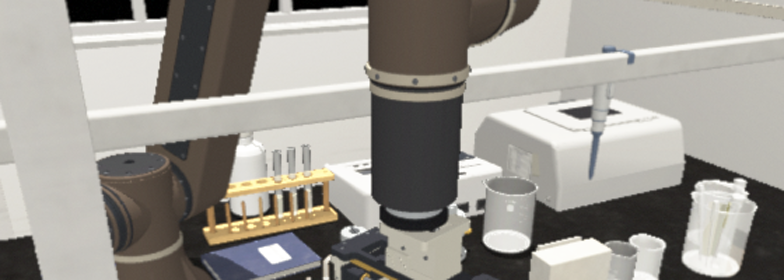

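View pics/t0c.png

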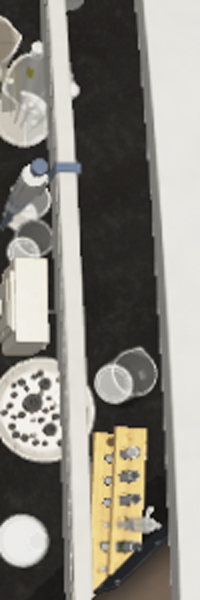

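Run:
```python
from h import *
def line(sa,sb,ta,tb):
    n=[];o=[]
    for nm,a,b in(("scene",sa,sb),("top",ta,tb)):
        oo,d1=ray(nm,a);_,d2=ray(nm,b);n.append(np.cross(d1,d2)/np.linalg.norm(np.cross(d1,d2)));o.append(oo)
    for x in(0,.3,.6,.9):
        A=np.array([n[0],n[1],[1,0,0]]);print(x,np.linalg.solve(A,[n[0]@o[0],n[1]@o[1],x]))
line((68,138),(560,85),(404,0),(415,225))
line((68,165),(560,101),(404,0),(415,225))
line((68,165),(560,101),(395,0),(402,225))
```

```text
0 [ 0.         -0.34642501  0.47032367]
0.3 [ 0.3        -0.34819824  0.46911747]
0.6 [ 0.6        -0.34997147  0.46791128]
0.9 [ 0.9        -0.35174469  0.46670509]
0 [ 0.         -0.35927123  0.42761401]
0.3 [ 0.3        -0.36090707  0.42686458]
0.6 [ 0.6        -0.36254291  0.42611515]
0.9 [ 0.9        -0.36417875  0.42536572]
0 [ 0.         -0.32230788  0.41587185]
0.3 [ 0.3        -0.32750979  0.41625525]
0.6 [ 0.6        -0.33271169  0.41663866]
0.9 [ 0.9        -0.3379136   0.41702206]
```

```bash
python3 - <<'E'
from h import *
for z in (0.1,.227,.4,.5,.6,.7,.8,.9): print(z,proj("scene",[.226,-.636,z]),proj("top",[.226,-.636,z]))
print("post base",atz("scene",(80,385),0),"top of scene view rays")
for p in [(20,0),(280,0),(540,0)]: print(ray("scene",p))
print("shelf edge pts y for z")
for z in(.5,.6,.7,.8,.9,1.0): print(z,atz("top",(437,0),z),atz("top",(452,200),z),atz("top",(455,300),z))
for x,y in((0,-.33),(.3,-.33),(.6,-.33)): print([proj("scene",[x,y,z]).round().tolist() for z in(.5,.6,.7,.8,.9)])
E
python3 -c "
from h import *
crop('pics/top0.png',360,200,560,420,2.7,'pics/t0d.png')"
```

```text
0.1 [[291.88046074 364.7959116 ]] [[469.33576517 298.82329729]]
0.227 [[293.28599329 304.85020764]] [[485.95133347 301.10702146]]
0.4 [[295.56005061 209.81041291]] [[513.45507099 304.82124812]]
0.5 [[297.12248759 145.84722892]] [[532.64990639 307.36068011]]
0.6 [[298.92503873  73.31775411]] [[554.92862489 310.24822566]]
0.7 [[301.03689818 -10.07436686]] [[580.98734131 313.53453104]]
0.8 [[ 303.55771538 -107.62742242]] [[611.65840269 317.25595418]]
0.9 [[ 306.63581476 -224.25316821]] [[647.81842423 321.39037819]]
post base [-0.11346755 -0.40440156  0.        ] top of scene view rays
(array([-0.09606001, -1.21116861,  0.69864306]), array([ 0.01353433,  0.99971666, -0.01958101]))
(array([-0.09606001, -1.21116861,  0.69864306]), array([ 0.45366992,  0.89103831, -0.01530822]))
(array([-0.09606001, -1.21116861,  0.69864306]), array([ 0.79879438,  0.60142281, -0.01476931]))
shelf edge pts y for z
0.5 [ 1.03867364 -0.43391188  0.5       ] [ 0.49434156 -0.436233    0.5       ] [ 0.24994105 -0.43362862  0.5       ]
0.6 [ 0.97683471 -0.39559602  0.6       ] [ 0.4797646 -0.3977156  0.6      ] [ 0.25658431 -0.39533735  0.6       ]
0.7 [ 0.91499579 -0.35728015  0.7       ] [ 0.46518763 -0.3591982   0.7       ] [ 0.26322757 -0.35704608  0.7       ]
0.8 [ 0.85315686 -0.31896428  0.8       ] [ 0.45061067 -0.3206808   0.8       ] [ 0.26987083 -0.31875481  0.8       ]
0.9 [ 0.79131794 -0.28064842  0.9       ] [ 0.43603371 -0.2821634   0.9       ] [ 0.27651409 -0.28046354  0.9       ]
1.0 [ 0.72947902 -0.24233255  1.        ] [ 0.42145675 -0.243646    1.        ] [ 0.28315735 -0.24217226  1.        ]
[[[98.0, 116.0]], [[89.0, 55.0]], [[78.0, -13.0]], [[66.0, -89.0]], [[51.0, -177.0]]]
[[[256.0, 101.0]], [[255.0, 48.0]], [[254.0, -10.0]], [[253.0, -75.0]], [[252.0, -147.0]]]
[[[377.0, 89.0]], [[382.0, 42.0]], [[386.0, -9.0]], [[392.0, -66.0]], [[398.0, -128.0]]]
```

View pics/t0d.png

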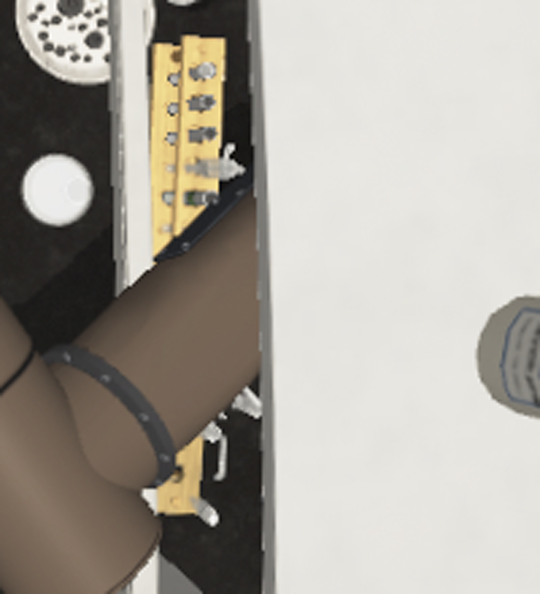

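Run:
```python
from h import *
st=dict(eef_rot=[179.9,0,-160.42],tcp_pos=[.22605,-.63548,.2256])
for z in (0,.1,.2,.3):
  P=[atz("wrist",p,z,st) for p in((15,208),(2,150),(110,0),(225,0))]
  print(z,[p[:2].round(3).tolist() for p in P],[proj("scene",p).round().tolist() for p in P])
print(cam("wrist",st)[3])
```

```text
0 [[0.376, -0.958], [0.305, -0.982], [0.099, -0.883], [0.06, -0.763]] [[[494.0, 535.0]], [[471.0, 578.0]], [[295.0, 579.0]], [[232.0, 509.0]]]
0.1 [[0.319, -0.88], [0.266, -0.899], [0.114, -0.825], [0.084, -0.736]] [[[432.0, 455.0]], [[411.0, 482.0]], [[285.0, 482.0]], [[239.0, 439.0]]]
0.2 [[0.261, -0.803], [0.227, -0.815], [0.128, -0.767], [0.109, -0.71]] [[[371.0, 377.0]], [[356.0, 391.0]], [[276.0, 391.0]], [[246.0, 369.0]]]
0.3 [[0.204, -0.726], [0.188, -0.731], [0.143, -0.71], [0.134, -0.683]] [[[310.0, 300.0]], [[303.0, 305.0]], [[267.0, 305.0]], [[254.0, 297.0]]]
[ 0.15497076 -0.66069389  0.38427963]
```

Call:
step_arm --increments '[[[-0.0136,-0.046,-0.003],[0.115,-0.034,0],0],[[-0.027,-0.091,-0.0115],[0.23,-0.068,0],0],[[-0.04,-0.135,-0.026],[0.345,-0.102,0],0],[[-0.0525,-0.177,-0.045],[0.46,-0.136,0],0],[[-0.0525,-0.177,-0.045],[0.46,-0.136,0],0]]'

```text
time_s: 0.65
tcp_pos: [0.3363, -0.7867, 0.2726]
eef_rot: [-153.2, 7.6, -158.6]
contact_force: [0.1, 0.2, 0.7]
gripper_width: 0.0874
```

Run:
```python
from plant import r
import cv2
s=r.get_state()
for k in s: print(k,s[k])
c=r.capture("wrist"); cv2.imwrite("pics/w1.png",c["color"][:,:,::-1])
```

```text
time_s 0.65
joints [-53.88556307  21.41018793   2.27881836   0.05494009 -43.11272705
 -16.53723498]
qd [-0.2339117  -0.24573445 -1.22384786 -0.59146944 -7.84016007 -0.05719506]
joint_torque [ 1.30428490e-01 -6.01230454e+01  3.11711276e+01  7.04975143e+00
  3.10750969e+00  4.50221077e-02]
tcp_pos [ 0.33625095 -0.78670707  0.27257649]
eef_rot [-153.21628794    7.56721457 -158.58786552]
contact_force [0.06607774 0.21056678 0.66125048]
moment [ 1.38860575  1.00451518 -0.0432354 ]
gripper_width 0.08738633189126832
```

View pics/w1.png

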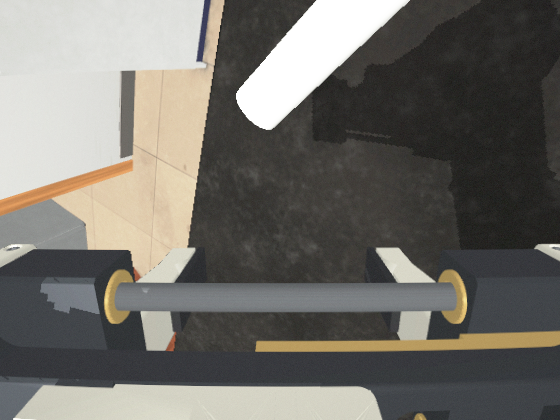

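```bash
cat > kin.py <<'E'
import numpy as np
from scipy.optimize import least_squares
from scipy.spatial.transform import Rotation as R
D=[([-53.9083149,20.5916737,.631424132,-.0195352155,-70.1359608,-16.5080275],[.226055,-.63548045,.22560399],[179.902537,-.00973355485,-160.422987]),
([-53.88556307,21.41018793,2.27881836,.05494009,-43.11272705,-16.53723498],[.33625095,-.78670707,.27257649],[-153.21628794,7.56721457,-158.58786552])]
def fk(q,p):
    q=np.radians(q);h,off,L2,L3,a3,d=p
    Z=lambda a:R.from_euler("z",a).as_matrix();Y=lambda a:R.from_euler("y",a).as_matrix();X=lambda a:R.from_euler("x",a).as_matrix()
    A=Z(q[0]); e=A@np.array([0,off,h])          # shoulder
    B=A@Y(q[1]); el=e+B@[0,0,L2]
    C=B@Y(-q[2]); f=C@X(SG4*q[3])
    w=el+C@[L3,0,a3]
    G=f@Y(-q[4])
    t=w+G@[d,0,0]
    # tool: z along G x ; 
    T=G@X(SG6*q[5])@T0
    return t,T,e,el,w
SG4=1;SG6=1;T0=np.eye(3)
E
python3 - <<'E'
import kin;from kin import *
def res(p): return np.concatenate([fk(q,p)[0]-t for q,t,_ in D])
for a3 in (0,.03,.06):
    s=least_squares(lambda p:res([p[0],p[1],p[2],p[3],a3,p[4]]),[.33,-.19,.5,.5,.4]);print(a3,s.x,s.fun)
p=[*s.x[:4],a3,s.x[4]]
for sg in(1,-1):
    kin.SG6=sg
    for q,t,e in D:
        G=fk(q,p)[1]; print(sg,(G.T@R.from_euler("xyz",e,degrees=True).as_matrix()).round(3).tolist())
E
```

```text
0 [ 0.21675343 -0.19192657  0.58520374  0.46971314  0.37861967] [-2.97986916e-04 -2.17992401e-04  6.80788526e-07  2.97907941e-04
  2.18100367e-04 -6.80873213e-07]
0.03 [ 0.17662652 -0.1919267   0.59365383  0.45565711  0.37939916] [-2.98293976e-04 -2.18217041e-04  6.81454969e-07  2.98215026e-04
  2.18324746e-04 -6.81826041e-07]
0.06 [ 0.13649972 -0.19192683  0.60210382  0.44160112  0.38017865] [-2.98600933e-04 -2.18441560e-04  6.81511415e-07  2.98521857e-04
  2.18549734e-04 -6.82268845e-07]
1 [[0.001, -0.0, 1.0], [-0.838, 0.545, 0.001], [-0.545, -0.838, 0.0]]
1 [[-0.001, 0.0, 1.0], [-0.839, 0.545, -0.001], [-0.545, -0.839, -0.0]]
-1 [[0.001, -0.0, 1.0], [-1.0, 0.0, 0.001], [-0.0, -1.0, -0.0]]
-1 [[-0.001, 0.0, 1.0], [-1.0, -0.001, -0.001], [0.001, -1.0, 0.0]]
```

```bash
cat >> kin.py <<'E'
SG6=-1;T0=np.array([[0,0,1.],[-1,0,0],[0,-1,0]])
P=[.21675,-.19193,.5852,.46971,0,.37862]
def plan(q0,q1,n,full=True,frac=1.0):
    """print rows from q0 to q1 in n rows (n<=10)"""
    t0,A,*_=fk(q0,P); prev=(np.zeros(3),np.eye(3)); rows=[]
    for i in range(1,n+1):
        q=np.array(q0)+(np.array(q1)-q0)*i/n
        t,B,e,el,w=fk(q,P); dx=A.T@(t-t0); M=A.T@B; rv=R.from_matrix(M).as_rotvec()
        print("[[%.3f,%.3f,%.3f],[%.3f,%.3f,%.3f],0],"%(*dx,*rv), "| step %.0fmm %.1fdeg tcp %s w %s el %s"%(1e3*np.linalg.norm(dx-prev[0]),np.degrees(np.linalg.norm(R.from_matrix(prev[1].T@M).as_rotvec())),t.round(3),w.round(3),el.round(3)))
        prev=(dx,M)
E
python3 - <<'E'
from kin import *
q0=[-53.89,21.41,2.28,0.05,-43.11,-16.54]
plan(q0,[-53,21,12.5,0,-18,60],10)
E
```

```text
[[-0.010,-0.028,-0.007],[0.061,-0.014,-0.135],0], | step 31mm 8.5deg tcp [ 0.351 -0.805  0.293] w [ 0.235 -0.646  0.616] el [-0.029 -0.285  0.762]
[[-0.020,-0.056,-0.015],[0.123,-0.021,-0.270],0], | step 31mm 8.5deg tcp [ 0.365 -0.822  0.314] w [ 0.237 -0.647  0.625] el [-0.029 -0.285  0.762]
[[-0.029,-0.084,-0.026],[0.187,-0.019,-0.404],0], | step 31mm 8.5deg tcp [ 0.379 -0.838  0.337] w [ 0.239 -0.649  0.633] el [-0.029 -0.285  0.762]
[[-0.039,-0.111,-0.037],[0.252,-0.009,-0.537],0], | step 31mm 8.5deg tcp [ 0.392 -0.854  0.36 ] w [ 0.241 -0.65   0.642] el [-0.028 -0.285  0.762]
[[-0.049,-0.138,-0.050],[0.318,0.010,-0.669],0], | step 31mm 8.5deg tcp [ 0.405 -0.868  0.385] w [ 0.244 -0.651  0.65 ] el [-0.028 -0.284  0.762]
[[-0.058,-0.165,-0.065],[0.383,0.037,-0.800],0], | step 32mm 8.5deg tcp [ 0.417 -0.882  0.411] w [ 0.246 -0.652  0.659] el [-0.028 -0.284  0.762]
[[-0.068,-0.190,-0.081],[0.447,0.074,-0.929],0], | step 32mm 8.5deg tcp [ 0.428 -0.894  0.438] w [ 0.247 -0.652  0.667] el [-0.028 -0.284  0.763]
[[-0.077,-0.215,-0.099],[0.510,0.119,-1.055],0], | step 32mm 8.5deg tcp [ 0.438 -0.905  0.466] w [ 0.249 -0.653  0.676] el [-0.027 -0.284  0.763]
[[-0.086,-0.239,-0.118],[0.571,0.174,-1.180],0], | step 32mm 8.5deg tcp [ 0.448 -0.916  0.495] w [ 0.251 -0.654  0.685] el [-0.027 -0.283  0.763]
[[-0.094,-0.263,-0.138],[0.629,0.238,-1.301],0], | step 32mm 8.5deg tcp [ 0.456 -0.925  0.525] w [ 0.253 -0.654  0.694] el [-0.027 -0.283  0.763]
```

Run:
```python
from h import *
s0=dict(eef_rot=[179.9,0,-160.42],tcp_pos=[.22605,-.63548,.2256])
s1=dict(eef_rot=[-153.21628794,7.56721457,-158.58786552],tcp_pos=[.33625,-.7867,.27258])
# bar edges: w0 right-lower edge (20,208)-(225,5); w1 edge (270,129)-(405,0)
for a,b,c,d in(((25,203),(225,3),(272,128),(405,3)),((0,130),(115,5),(238,95),(325,5))):
    o0,d1=ray("wrist",a,s0);_,d2=ray("wrist",b,s0);n0=np.cross(d1,d2)
    o1,e1=ray("wrist",c,s1);_,e2=ray("wrist",d,s1);
    for e in(e1,e2): print((o1+e*(n0@(o0-o1))/(n0@e)).round(3))
print(tri([("wrist",(8,205),s0),("wrist",(252,112),s1)]))
```

```text
[ 0.355 -0.923  0.038]
[ 0.184 -0.825  0.027]
[ 0.316 -0.948  0.095]
[ 0.211 -0.871  0.112]
(array([ 0.36025472, -0.96210521,  0.0162592 ]), [np.float64(0.009577508506669618), np.float64(0.009577508506669507)])
```

Bar lies low on the bench (z < 0.11), so the tilt-up outward is clear.

Call:
step_arm --increments '[[[-0.01,-0.028,-0.007],[0.061,-0.014,-0.135],0],[[-0.02,-0.056,-0.015],[0.123,-0.021,-0.27],0],[[-0.029,-0.084,-0.026],[0.187,-0.019,-0.404],0],[[-0.039,-0.111,-0.037],[0.252,-0.009,-0.537],0],[[-0.049,-0.138,-0.05],[0.318,0.01,-0.669],0],[[-0.058,-0.165,-0.065],[0.383,0.037,-0.8],0],[[-0.068,-0.19,-0.081],[0.447,0.074,-0.929],0],[[-0.077,-0.215,-0.099],[0.51,0.119,-1.055],0],[[-0.086,-0.239,-0.118],[0.571,0.174,-1.18],0],[[-0.094,-0.263,-0.138],[0.629,0.238,-1.301],0]]'

```text
time_s: 1.7
tcp_pos: [0.4557, -0.9242, 0.5221]
eef_rot: [-135.6, -50.9, -104.6]
contact_force: [-0.5, 0.1, -0.2]
gripper_width: 0.0876
```

```bash
cat > snap.py <<'E'
import sys,cv2
from plant import r
s=r.get_state()
print("t",s["time_s"],"q",s["joints"].round(2).tolist(),"tcp",s["tcp_pos"].round(4).tolist(),s["eef_rot"].round(2).tolist(),"F",s["contact_force"].round(2).tolist(),"M",s["moment"].round(2).tolist(),"g",round(s["gripper_width"],4))
for a in sys.argv[1:]:
    n,o=a.split(":"); cv2.imwrite(f"pics/{o}.png",r.capture(n)["color"][:,:,::-1])
E
python3 snap.py scene:s2 wrist:w2
python3 - <<'E'
from kin import *
print()
E
```

```text
t 1.7 q [-53.04, 21.09, 12.76, -0.08, -18.5, 60.45] tcp [0.4557, -0.9242, 0.5221] [-135.64, -50.87, -104.58] F [-0.53, 0.13, -0.2] M [2.37, 1.86, -0.03] g 0.0876
```

View pics/s2.png

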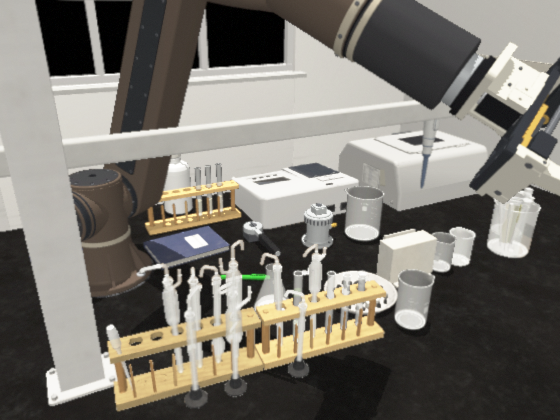

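View pics/w2.png

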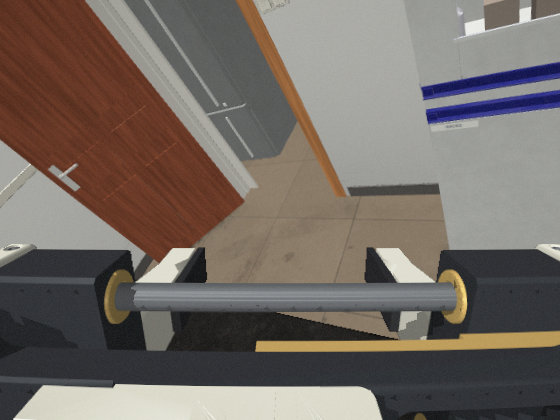

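Run:
```python
from kin import *
q0=[-53.04,21.09,12.76,-.08,-18.5,60.45]
q1=[-40,5,-7,0,-15,76]
q2=[-15,2,-8,0,-16,76]
plan(q0,q1,8)
plan(q1,q2,10)
```

```text
[[-0.017,-0.023,-0.015],[0.022,-0.012,-0.047],0], | step 32mm 3.0deg tcp [ 0.469 -0.896  0.527] w [ 0.259 -0.632  0.698] el [-0.031 -0.269  0.77 ]
[[-0.035,-0.044,-0.030],[0.045,-0.024,-0.093],0], | step 32mm 3.0deg tcp [ 0.482 -0.867  0.53 ] w [ 0.264 -0.609  0.701] el [-0.036 -0.255  0.776]
[[-0.053,-0.064,-0.046],[0.068,-0.035,-0.140],0], | step 31mm 3.0deg tcp [ 0.493 -0.838  0.531] w [ 0.267 -0.586  0.703] el [-0.042 -0.241  0.782]
[[-0.072,-0.083,-0.062],[0.091,-0.045,-0.186],0], | step 31mm 3.0deg tcp [ 0.502 -0.808  0.533] w [ 0.27  -0.563  0.704] el [-0.048 -0.228  0.787]
[[-0.090,-0.100,-0.079],[0.115,-0.055,-0.233],0], | step 30mm 3.0deg tcp [ 0.51  -0.779  0.533] w [ 0.271 -0.541  0.705] el [-0.056 -0.215  0.791]
[[-0.109,-0.115,-0.096],[0.139,-0.063,-0.279],0], | step 30mm 3.0deg tcp [ 0.517 -0.75   0.533] w [ 0.271 -0.519  0.704] el [-0.065 -0.203  0.795]
[[-0.129,-0.129,-0.114],[0.164,-0.071,-0.326],0], | step 30mm 3.0deg tcp [ 0.522 -0.721  0.532] w [ 0.27  -0.497  0.704] el [-0.074 -0.191  0.798]
[[-0.148,-0.142,-0.131],[0.189,-0.078,-0.372],0], | step 29mm 3.0deg tc
[... 840 characters left out ...]
046,-0.118],0], | step 37mm 2.5deg tcp [ 0.674 -0.526  0.545] w [ 0.367 -0.383  0.713] el [-0.052 -0.188  0.801]
[[-0.047,-0.255,-0.006],[0.268,-0.054,-0.137],0], | step 37mm 2.5deg tcp [ 0.694 -0.495  0.547] w [ 0.38  -0.365  0.715] el [-0.046 -0.189  0.801]
[[-0.056,-0.290,-0.012],[0.306,-0.062,-0.156],0], | step 37mm 2.5deg tcp [ 0.713 -0.464  0.549] w [ 0.393 -0.347  0.717] el [-0.041 -0.189  0.801]
[[-0.066,-0.324,-0.020],[0.345,-0.070,-0.176],0], | step 37mm 2.5deg tcp [ 0.73  -0.431  0.552] w [ 0.406 -0.329  0.718] el [-0.035 -0.19   0.801]
[[-0.077,-0.358,-0.029],[0.383,-0.078,-0.195],0], | step 37mm 2.5deg tcp [ 0.746 -0.398  0.554] w [ 0.417 -0.31   0.72 ] el [-0.03  -0.191  0.802]
```

Call:
step_arm --increments '[[[-0.017,-0.023,-0.015],[0.022,-0.012,-0.047],0],[[-0.035,-0.044,-0.03],[0.045,-0.024,-0.093],0],[[-0.053,-0.064,-0.046],[0.068,-0.035,-0.14],0],[[-0.072,-0.083,-0.062],[0.091,-0.045,-0.186],0],[[-0.09,-0.1,-0.079],[0.115,-0.055,-0.233],0],[[-0.109,-0.115,-0.096],[0.139,-0.063,-0.279],0],[[-0.129,-0.129,-0.114],[0.164,-0.071,-0.326],0],[[-0.148,-0.142,-0.131],[0.189,-0.078,-0.372],0]]'

```text
time_s: 2.6
tcp_pos: [0.5266, -0.69, 0.5283]
eef_rot: [-153.8, -59.5, -69.6]
contact_force: [0.6, 0.7, 0.5]
gripper_width: 0.0875
```

```bash
python3 snap.py
```

```text
t 2.6 q [-39.88, 5.4, -6.75, 0.01, -14.9, 75.45] tcp [0.5266, -0.69, 0.5283] [-153.82, -59.55, -69.58] F [0.65, 0.74, 0.5] M [1.8, 2.35, 0.01] g 0.0875
```

Call:
step_arm --increments '[[[-0.005,-0.037,0.003],[0.038,-0.008,-0.02],0],[[-0.01,-0.074,0.006],[0.076,-0.015,-0.039],0],[[-0.016,-0.111,0.006],[0.115,-0.023,-0.059],0],[[-0.023,-0.147,0.005],[0.153,-0.031,-0.079],0],[[-0.03,-0.184,0.003],[0.191,-0.039,-0.098],0],[[-0.038,-0.219,-0.001],[0.229,-0.046,-0.118],0],[[-0.047,-0.255,-0.006],[0.268,-0.054,-0.137],0],[[-0.056,-0.29,-0.012],[0.306,-0.062,-0.156],0],[[-0.066,-0.324,-0.02],[0.345,-0.07,-0.176],0],[[-0.077,-0.358,-0.029],[0.383,-0.078,-0.195],0]]'

```text
time_s: 3.6
tcp_pos: [0.7472, -0.3976, 0.5547]
eef_rot: [-152.8, -60.6, -45.5]
contact_force: [0.7, -0.7, 0.3]
gripper_width: 0.0875
```

```bash
python3 snap.py scene:s3 top:t3
```

```text
t 3.6 q [-14.92, 2.64, -7.3, 0.03, -15.98, 75.5] tcp [0.7472, -0.3976, 0.5547] [-152.78, -60.57, -45.49] F [0.66, -0.68, 0.28] M [0.68, 3.06, 0.03] g 0.0875
```

View pics/s3.png

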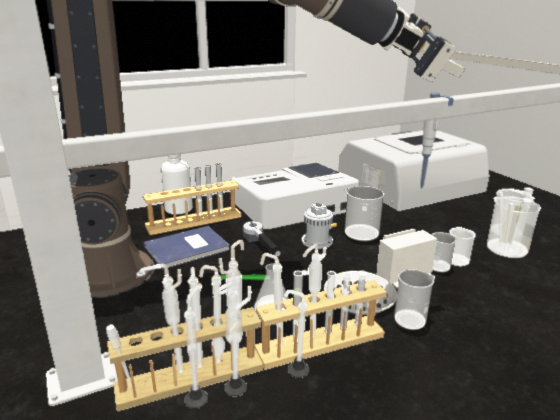

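View pics/t3.png

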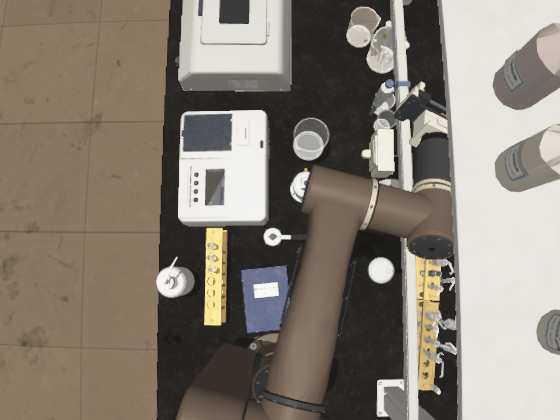

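```bash
cat >> kin.py <<'E'
def ik(pos,rpy,q0):
    Rt=R.from_euler("xyz",rpy,degrees=True).as_matrix()
    f=lambda q:np.concatenate([(fk(q,P)[0]-pos)*10,(R.from_matrix(Rt.T@fk(q,P)[1])).as_rotvec()])
    s=least_squares(f,q0,x_scale=30.); return s.x,np.abs(s.fun).max()
E
python3 - <<'E'
from kin import *
q0=[-14.92,2.64,-7.3,.03,-15.98,75.5]
# check params against new data
for q,t in (([-53.04,21.09,12.76,-.08,-18.5,60.45],[.4557,-.9242,.5221]),([-39.88,5.4,-6.75,.01,-14.9,75.45],[.5266,-.69,.5283]),(q0,[.7472,-.3976,.5547])): print(fk(q,P)[0]-t)
q1,e=ik([.4345,-.10,.30],[180,0,89],[13,0,-10,0,-80,166]); print(q1.round(2),e)
qm=[0,1,-12,0,-30,76]
plan(q0,qm,8)
plan(qm,q1,14)
E
```

```text
[-8.32604533e-06 -8.95866515e-04  1.71419789e-03]
[ 3.75253888e-03 -3.21477802e-03  7.95937270e-06]
[ 5.55704136e-03 -1.54451091e-03  4.83101010e-05]
[ 12.54  -5.04 -19.98   0.   -75.06 166.46] 1.5958928623049928e-10
[[-0.022,-0.022,0.004],[0.019,-0.043,-0.016],0], | step 31mm 2.9deg tcp [ 0.757 -0.372  0.539] w [ 0.431 -0.297  0.717] el [-0.019 -0.193  0.801]
[[-0.044,-0.044,0.006],[0.037,-0.086,-0.033],0], | step 31mm 2.9deg tcp [ 0.759 -0.346  0.524] w [ 0.438 -0.282  0.714] el [-0.015 -0.193  0.802]
[[-0.066,-0.065,0.008],[0.055,-0.129,-0.051],0], | step 30mm 2.9deg tcp [ 0.76  -0.319  0.509] w [ 0.444 -0.267  0.711] el [-0.011 -0.193  0.802]
[[-0.088,-0.085,0.008],[0.072,-0.172,-0.070],0], | step 30mm 2.9deg tcp [ 0.759 -0.293  0.494] w [ 0.45  -0.252  0.708] el [-0.006 -0.193  0.802]
[[-0.110,-0.105,0.007],[0.089,-0.215,-0.090],0], | step 30mm 2.9deg tcp [ 0.758 -0.267  0.48 ] w [ 0.455 -0.237  0.705] el [-0.002 -0.193  0.802]
[[-0.133,-0.124,0.004],[0.105,-0.257,-0.112],0], | step 29mm 2.9deg tcp [ 0.755 -0.242  0.465] w [ 0.46  -0.222  0.702] el [ 0.002 -0.192  0.802]
[[-0.15
[... 1641 characters left out ...]
566,-1.230],0], | step 26mm 8.1deg tcp [ 0.533 -0.11   0.316] w [ 0.446 -0.124  0.684] el [-0.004 -0.195  0.801]
[[-0.268,-0.021,-0.086],[0.340,-0.614,-1.347],0], | step 25mm 8.1deg tcp [ 0.508 -0.107  0.31 ] w [ 0.443 -0.118  0.683] el [-0.005 -0.196  0.801]
[[-0.288,-0.019,-0.100],[0.409,-0.660,-1.462],0], | step 25mm 8.1deg tcp [ 0.484 -0.104  0.305] w [ 0.44  -0.112  0.682] el [-0.006 -0.197  0.8  ]
[[-0.307,-0.017,-0.116],[0.486,-0.703,-1.575],0], | step 25mm 8.1deg tcp [ 0.459 -0.101  0.302] w [ 0.437 -0.106  0.68 ] el [-0.007 -0.197  0.8  ]
[[-0.325,-0.014,-0.133],[0.570,-0.742,-1.684],0], | step 25mm 8.1deg tcp [ 0.434 -0.1    0.3  ] w [ 0.434 -0.1    0.679] el [-0.009 -0.199  0.8  ]
```

Run:
```python
from kin import *
q0=[-14.92,2.64,-7.3,.03,-15.98,75.5]
q1,e=ik([.4345,-.10,.30],[180,0,89],[13,0,-10,0,-80,166])
qm=[2,1,-8,0,-17,80]
plan(q0,qm,6)
plan(qm,q1,14)
```

```text
[[-0.007,-0.041,0.005],[0.043,-0.011,-0.035],0], | step 41mm 3.2deg tcp [ 0.769 -0.361  0.556] w [ 0.436 -0.29   0.722] el [-0.017 -0.193  0.801]
[[-0.014,-0.081,0.008],[0.086,-0.022,-0.069],0], | step 41mm 3.2deg tcp [ 0.783 -0.322  0.557] w [ 0.447 -0.268  0.723] el [-0.01  -0.193  0.802]
[[-0.023,-0.121,0.009],[0.129,-0.031,-0.104],0], | step 41mm 3.2deg tcp [ 0.795 -0.283  0.559] w [ 0.457 -0.245  0.724] el [-0.003 -0.193  0.802]
[[-0.032,-0.161,0.008],[0.172,-0.041,-0.139],0], | step 41mm 3.2deg tcp [ 0.806 -0.244  0.56 ] w [ 0.466 -0.222  0.726] el [ 0.004 -0.193  0.802]
[[-0.042,-0.201,0.005],[0.216,-0.050,-0.173],0], | step 41mm 3.2deg tcp [ 0.814 -0.204  0.561] w [ 0.474 -0.199  0.727] el [ 0.01  -0.192  0.802]
[[-0.053,-0.240,0.001],[0.259,-0.058,-0.208],0], | step 41mm 3.2deg tcp [ 0.821 -0.163  0.562] w [ 0.481 -0.175  0.728] el [ 0.017 -0.191  0.802]
[[-0.036,-0.004,-0.002],[0.002,-0.081,-0.114],0], | step 36mm 8.0deg tcp [ 0.803 -0.154  0.532] w [ 0.478 -0.169  0.725] el [ 0.015 -0.191  0.802]
[[-0.071,-0.008,-0.006],[0.012,-0.161,-0.228],0], | step 36mm 8.0deg tcp [ 0.
[... 1133 characters left out ...]
754,-1.118],0], | step 35mm 8.3deg tcp [ 0.566 -0.1    0.334] w [ 0.449 -0.119  0.693] el [-0.002 -0.195  0.801]
[[-0.349,-0.015,-0.150],[0.472,-0.816,-1.219],0], | step 35mm 8.3deg tcp [ 0.534 -0.098  0.322] w [ 0.446 -0.114  0.69 ] el [-0.003 -0.196  0.801]
[[-0.372,-0.012,-0.175],[0.565,-0.874,-1.316],0], | step 34mm 8.3deg tcp [ 0.501 -0.098  0.312] w [ 0.442 -0.109  0.686] el [-0.005 -0.197  0.8  ]
[[-0.393,-0.009,-0.202],[0.667,-0.928,-1.409],0], | step 34mm 8.3deg tcp [ 0.468 -0.098  0.305] w [ 0.438 -0.105  0.682] el [-0.007 -0.197  0.8  ]
[[-0.411,-0.005,-0.230],[0.777,-0.977,-1.496],0], | step 34mm 8.3deg tcp [ 0.434 -0.1    0.3  ] w [ 0.434 -0.1    0.679] el [-0.009 -0.199  0.8  ]
```

Call:
step_arm --increments '[[[-0.007,-0.041,0.005],[0.043,-0.011,-0.035],0],[[-0.014,-0.081,0.008],[0.086,-0.022,-0.069],0],[[-0.023,-0.121,0.009],[0.129,-0.031,-0.104],0],[[-0.032,-0.161,0.008],[0.172,-0.041,-0.139],0],[[-0.042,-0.201,0.005],[0.216,-0.05,-0.173],0],[[-0.053,-0.24,0.001],[0.259,-0.058,-0.208],0]]'

```text
time_s: 4.3
tcp_pos: [0.8147, -0.1619, 0.5617]
eef_rot: [-160.8, -62.3, -19.5]
contact_force: [-0.6, -0.0, 0.5]
gripper_width: 0.0874
```

Call:
step_arm --increments '[[[-0.036,-0.004,-0.002],[0.002,-0.081,-0.114],0],[[-0.071,-0.008,-0.006],[0.012,-0.161,-0.228],0],[[-0.106,-0.011,-0.013],[0.03,-0.241,-0.343],0],[[-0.14,-0.014,-0.023],[0.057,-0.32,-0.458],0],[[-0.174,-0.016,-0.035],[0.091,-0.397,-0.572],0],[[-0.207,-0.018,-0.049],[0.134,-0.473,-0.685],0],[[-0.238,-0.018,-0.065],[0.185,-0.547,-0.796],0]]'

```text
time_s: 5.0
tcp_pos: [0.6514, -0.1106, 0.3811]
eef_rot: [161.0, -25.9, 45.1]
contact_force: [0.2, -0.5, -1.0]
gripper_width: 0.0876
```

```bash
python3 snap.py wrist:w4
python3 - <<'E'
from kin import *
from plant import r
s=r.get_state();q0=s["joints"]
q1,e=ik([.4345,-.10,.30],[180,0,89],[13,0,-10,0,-80,166]);print(q1)
plan(q0,q1,8)
E
```

```text
t 5.0 q [7.44, -1.96, -14.31, 0.48, -45.9, 122.98] tcp [0.6514, -0.1106, 0.3811] [160.97, -25.92, 45.07] F [0.23, -0.47, -1.03] M [-0.3, 1.8, 0.03] g 0.0876
[ 1.25366394e+01 -5.03948127e+00 -1.99760909e+01  1.90173812e-12
 -7.50633904e+01  1.66463361e+02]
[[-0.021,-0.021,0.000],[0.044,-0.053,-0.104],0], | step 30mm 7.1deg tcp [ 0.629 -0.102  0.362] w [ 0.457 -0.129  0.698] el [ 0.003 -0.193  0.801]
[[-0.042,-0.042,-0.001],[0.093,-0.101,-0.208],0], | step 30mm 7.2deg tcp [ 0.603 -0.1    0.348] w [ 0.454 -0.124  0.695] el [ 0.001 -0.194  0.801]
[[-0.064,-0.063,-0.005],[0.146,-0.146,-0.313],0], | step 30mm 7.2deg tcp [ 0.576 -0.098  0.336] w [ 0.451 -0.12   0.692] el [-0.    -0.195  0.801]
[[-0.085,-0.082,-0.010],[0.203,-0.187,-0.416],0], | step 30mm 7.2deg tcp [ 0.548 -0.097  0.325] w [ 0.447 -0.116  0.69 ] el [-0.002 -0.195  0.801]
[[-0.107,-0.101,-0.017],[0.264,-0.224,-0.519],0], | step 29mm 7.2deg tcp [ 0.52  -0.097  0.316] w [ 0.444 -0.112  0.687] el [-0.004 -0.196  0.801]
[[-0.128,-0.119,-0.025],[0.329,-0.257,-0.622],0], | step 29mm 7.2deg tcp [ 0.492 -0.097  0.309] w [ 0.441 -0.108  0.684] el [-0.005 -0.197  0.8  ]
[[-0.149,-0.136,-0.035],[0.398,-0.285,-0.723],0], | step 29mm 7.2deg tcp [ 0.463 -0.098  0.304] w [ 0.438 -0.104  0.681] el [-0.007 -0.198  0.8  ]
[[-0.170,-0.152,-0.047],[0.471,-0.309,-0.822],0], | step 29mm 7.2deg tcp [ 0.434 -0.1    0.3  ] w [ 0.434 -0.1    0.679] el [-0.009 -0.199  0.8  ]
```

View pics/w4.png

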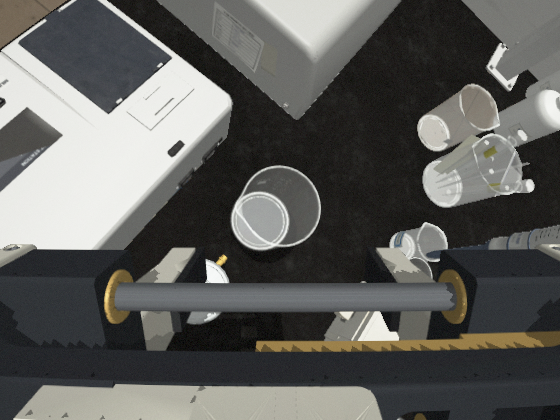

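Call:
step_arm --increments '[[[-0.021,-0.021,0.0],[0.044,-0.053,-0.104],0],[[-0.042,-0.042,-0.001],[0.093,-0.101,-0.208],0],[[-0.064,-0.063,-0.005],[0.146,-0.146,-0.313],0],[[-0.085,-0.082,-0.01],[0.203,-0.187,-0.416],0],[[-0.107,-0.101,-0.017],[0.264,-0.224,-0.519],0],[[-0.128,-0.119,-0.025],[0.329,-0.257,-0.622],0],[[-0.149,-0.136,-0.035],[0.398,-0.285,-0.723],0],[[-0.17,-0.152,-0.047],[0.471,-0.309,-0.822],0],[[-0.17,-0.152,-0.047],[0.471,-0.309,-0.822],0],[[-0.17,-0.152,-0.047],[0.471,-0.309,-0.822],0]]'

```text
time_s: 6.05
tcp_pos: [0.4357, -0.1044, 0.3028]
eef_rot: [179.1, 0.5, 88.5]
contact_force: [0.3, 0.3, -0.3]
gripper_width: 0.0874
```

```bash
python3 snap.py wrist:w5 top:t5
```

```text
t 6.05 q [12.53, -4.86, -19.84, 0.73, -74.25, 165.74] tcp [0.4357, -0.1044, 0.3028] [179.07, 0.49, 88.46] F [0.34, 0.28, -0.29] M [-0.07, 0.05, 0.04] g 0.0874
```

View pics/w5.png

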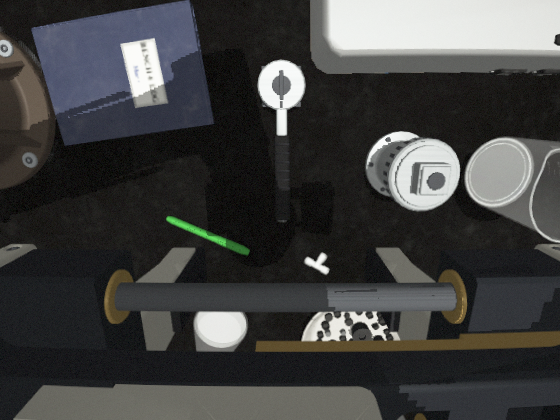

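View pics/t5.png

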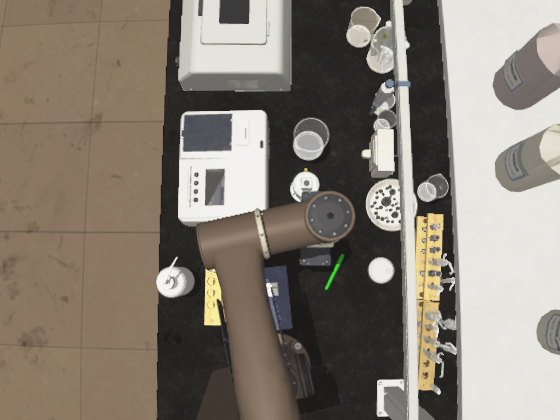

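```bash
python3 -c "
from h import *
crop('pics/w5.png',230,45,330,235,3.1,'pics/w5a.png')
crop('pics/w5.png',355,120,475,220,6,'pics/w5b.png')"
```

```text
(no output)
```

View pics/w5a.png

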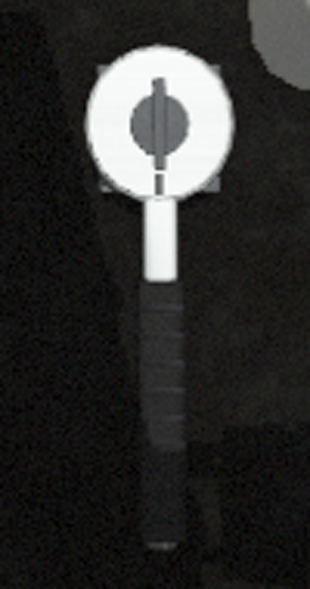

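View pics/w5b.png

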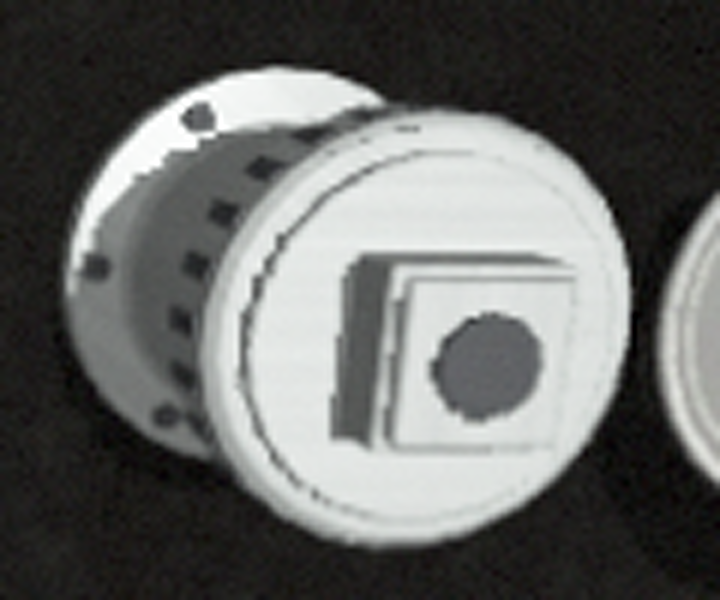

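Run:
```python
from h import *
st=dict(eef_rot=[179.07,.49,88.46],tcp_pos=[.4357,-.1044,.3028])
f=lambda p,z:atz("wrist",p,z,st)
hd=f((281.6,84.6),.043);nb=f((281.9,135.6),.042);ge=f((282.3,220.8),.042)
print("head",hd,"neckend",nb,"gripend",ge, np.linalg.norm(nb-hd),np.linalg.norm(ge-hd), np.degrees(np.arctan2(*(ge-hd)[[1,0]])),np.degrees(np.arctan2(*(nb-hd)[[1,0]])))
b=lambda x,y:(355+x/6,120+y/6)
c=f(b(490,367),.122);print("nut",c)
C=[f(b(*p),.122) for p in((408,278),(577,277),(560,447),(393,447))]
for i in range(4):
    d=C[(i+1)%4]-C[i];print(np.linalg.norm(d).round(4),np.degrees(np.arctan2(d[1],d[0])).round(1))
print(sum(C)/4)
print("top nut",atz("top",(306.7,183),.122),"head",atz("top",(272.5,236.8),.043))
print("marker",f((168,218),.007),f((248,252),.007))
```

```text
head [0.43856847 0.00886676 0.043     ] neckend [ 0.43709222 -0.05325284  0.042     ] gripend [ 0.43415458 -0.16953778  0.042     ] 0.062145187904791434 0.17846194057329468 -91.41726204098708 -91.36136335808345
nut [ 0.60700329 -0.1017052   0.122     ]
0.0318 -1.0
0.0321 -88.8
0.0322 178.4
0.0317 90.4
[ 0.60593911 -0.10098047  0.122     ]
top nut [ 0.60425498 -0.10300659  0.122     ] head [0.43616691 0.00718711 0.043     ]
marker [ 0.26147802 -0.17144076  0.007     ] [ 0.37897795 -0.23107216  0.007     ]
```

```bash
cat > mv.py <<'E'
import sys,numpy as np
from plant import r
from scipy.spatial.transform import Rotation as R
def delta(pos,rpy):
    s=r.get_state();A=R.from_euler("xyz",s["eef_rot"],degrees=True)
    B=R.from_euler("xyz",rpy,degrees=True)
    return A.inv().apply(np.array(pos)-s["tcp_pos"]),(A.inv()*B).as_rotvec()
if __name__=="__main__":
    v=[float(x) for x in sys.argv[1:7]]
    d,w=delta(v[:3],v[3:]); print("shift",d.round(4).tolist(),"rot",w.round(4).tolist(),"deg",np.degrees(np.linalg.norm(w)).round(2))
E
python3 mv.py .4358 -.0817 .10 180 0 88.6; python3 snap.py
```

```text
shift [0.0244, -0.0042, 0.2027] rot [0.0166, 0.0086, -0.0014] deg 1.07
t 6.15 q [12.53, -4.84, -19.81, 0.73, -74.24, 165.8] tcp [0.436, -0.1043, 0.303] [179.05, 0.49, 88.52] F [0.25, -0.28, -0.32] M [-0.08, 0.08, -0.01] g 0.0877
```

Call:
step_arm --increments '[[[0.004,-0.001,0.03],[0.004,0.002,0],0],[[0.008,-0.002,0.065],[0.008,0.004,0],0],[[0.012,-0.003,0.1],[0.012,0.006,0],0],[[0.018,-0.003,0.14],[0.016,0.008,-0.001],0],[[0.022,-0.004,0.175],[0.0166,0.0086,-0.001],0],[[0.0244,-0.0042,0.195],[0.0166,0.0086,-0.001],0],[[0.0244,-0.0042,0.2027],[0.0166,0.0086,-0.001],0],[[0.0244,-0.0042,0.2027],[0.0166,0.0086,-0.001],0]]'

```text
time_s: 6.95
tcp_pos: [0.435, -0.0817, 0.0994]
eef_rot: [-179.9, 0.0, 88.7]
contact_force: [0.9, -0.8, 0.6]
gripper_width: 0.0879
```

```bash
python3 snap.py wrist:w6;python3 mv.py .4358 -.0817 .017 180 0 88.6
```

```text
t 6.95 q [15.04, 6.11, -37.47, 0.0, -46.57, 163.66] tcp [0.435, -0.0817, 0.0994] [-179.86, 0.04, 88.69] F [0.86, -0.76, 0.58] M [-0.17, 0.04, -0.06] g 0.0879
shift [0.0, 0.0002, 0.0833] rot [-0.0007, 0.0004, 0.002] deg 0.12
```

View pics/w6.png

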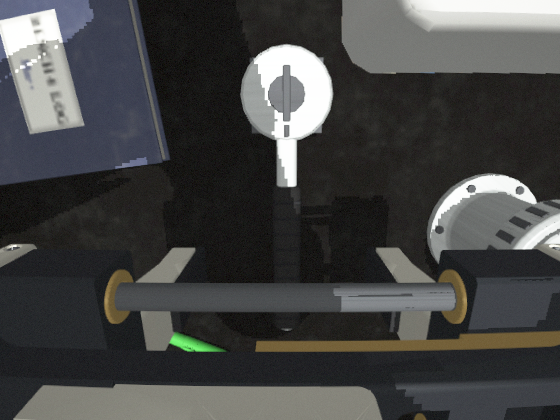

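Run:
```python
from h import *
st=dict(eef_rot=[-179.86,.04,88.69],tcp_pos=[.435,-.0817,.0994])
f=lambda p,z:atz("wrist",p,z,st)
a,b=f((287,92.5),.043),f((287,186),.042);print(a,b,np.linalg.norm(a-b),np.degrees(np.arctan2(*(b-a)[[1,0]])))
print(f((287,326),.042))
```

```text
[0.43831195 0.00947906 0.043     ] [ 0.43697647 -0.05202519  0.042     ] 0.0615268760172164 -91.24390191706864
[ 0.43450644 -0.16659463  0.042     ]
```

Call:
step_arm --increments '[[[0.001,0.001,0.03],[0,0,0.002],0],[[0.001,0.001,0.06],[0,0,0.002],0],[[0.001,0.001,0.078],[0,0,0.002],0],[[0.001,0.001,0.083],[0,0,0.002],0],[[0.001,0.001,0.083],[0,0,0.002],0]]'

```text
time_s: 7.5
tcp_pos: [0.4368, -0.0806, 0.0175]
eef_rot: [-180.0, 0.0, 88.6]
contact_force: [0.8, -0.5, -0.0]
gripper_width: 0.0878
```

Call:
step_arm --increments '[[[0,0,0],[0,0,0],0.5],[[0,0,0],[0,0,0],0.7],[[0,0,0],[0,0,0],1],[[0,0,0],[0,0,0],1],[[0,0,0],[0,0,0],1],[[0,0,0],[0,0,0],1],[[0,0,0],[0,0,0],1]]' --force 60

```text
time_s: 8.2
tcp_pos: [0.436, -0.0806, 0.0169]
eef_rot: [-179.9, 0.0, 88.6]
contact_force: [1.0, -0.1, 0.2]
gripper_width: 0.0368
```

```bash
python3 snap.py
```

```text
t 8.2 q [15.15, 14.02, -42.68, -0.01, -33.36, 163.49] tcp [0.436, -0.0806, 0.0169] [-179.94, 0.01, 88.63] F [1.02, -0.09, 0.23] M [-0.09, 0.0, 0.02] g 0.0368
```

Still closing (37 mm open); let the fingers finish.

Call:
step_arm --increments '[[[0,0,0],[0,0,0],1],[[0,0,0],[0,0,0],1],[[0,0,0],[0,0,0],1],[[0,0,0],[0,0,0],1],[[0,0,0],[0,0,0],1]]' --force 60

```text
time_s: 8.7
tcp_pos: [0.436, -0.0806, 0.0169]
eef_rot: [-179.9, 0.0, 88.6]
contact_force: [-0.7, 0.0, -0.4]
gripper_width: 0.0193
```

```bash
python3 snap.py
```

```text
t 8.7 q [15.15, 14.02, -42.69, -0.01, -33.36, 163.49] tcp [0.436, -0.0806, 0.0169] [-179.93, 0.01, 88.64] F [-0.74, 0.05, -0.38] M [-0.01, 0.15, 0.01] g 0.0193
```

Call:
step_arm --increments '[[[0,0,-0.005],[0,0,0],1],[[0,0,-0.015],[0,0,0],1],[[0,0,-0.03],[0,0,0],1],[[0,0,-0.05],[0,0,0],1],[[0,0,-0.065],[0,0,0],1],[[0,0,-0.07],[0,0,0],1],[[0,0,-0.07],[0,0,0],1]]'

```text
time_s: 9.4
tcp_pos: [0.4365, -0.0805, 0.0878]
eef_rot: [179.9, -0.0, 88.6]
contact_force: [1.4, 0.1, -2.7]
gripper_width: 0.0195
```

```bash
python3 snap.py wrist:w7 scene:s7; python3 -c "
from h import *
crop('pics/s7.png',200,190,340,290,5,'pics/s7a.png')"
```

```text
t 9.4 q [15.15, 7.09, -38.28, -0.01, -44.57, 163.49] tcp [0.4365, -0.0805, 0.0878] [179.95, -0.02, 88.63] F [1.41, 0.14, -2.74] M [-0.31, 0.04, 0.03] g 0.0195
```

View pics/w7.png

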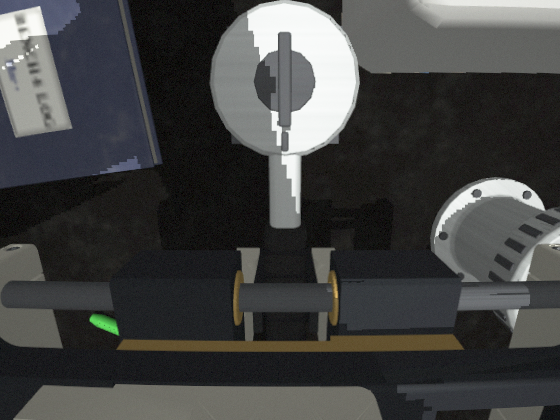

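View pics/s7a.png

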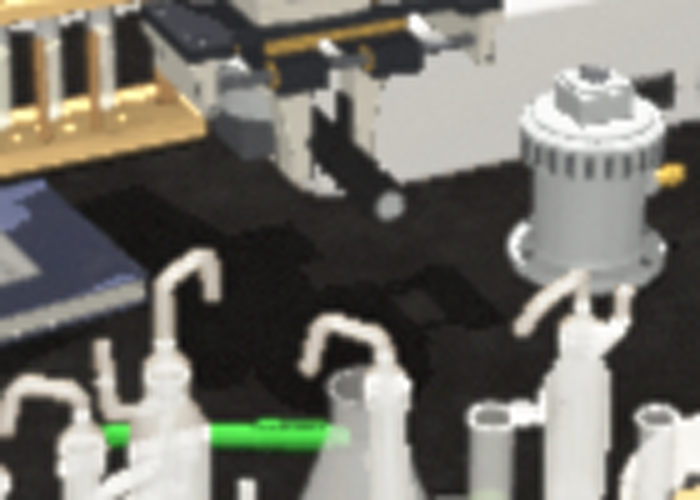

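```bash
cat > sag.py <<'E'
from h import *
T=np.linalg.inv(TTC)
def ptool(X):
    q=T[:3,:3]@np.array(X)+T[:3,3]; uv=q[:2]/q[2]; uv=uv*(1+WK1*(uv@uv)); return uv*316.228+[WK[0,2],WK[1,2]]
def wr2tool(X,gx,th,dz=0,dx=0):
    """wrench pt -> tool; pivots about grip at wrench (gx,0,34): th>0 head sags"""
    v=np.array(X)-[gx,0,.034]; 
    # tool x = -wrench x ; tool z = -wrench z
    x=-v[0];z=-v[2];y=v[1]
    xr=x*np.cos(th)-z*np.sin(th); zr=x*np.sin(th)+z*np.cos(th)
    return np.array([xr+dx,y,zr+dz])
if __name__=="__main__":
    gz=-(.034-.0169)
    for th in(0,.03,.06,.1):
        print(th,[ptool(wr2tool(p,.0899,th,gz)).round(1).tolist() for p in((0,0,.043),(-.03,0,.043),(.03,0,.043),(0,.03,.043),(0,-.03,.043),(.06,0,.041))])
E
python3 sag.py; python3 -c "
from h import *
crop('pics/w7.png',200,0,370,240,2.5,'pics/w7a.png')"
```

```text
0 [[284.5, 79.9], [284.5, -5.2], [284.6, 156.6], [360.8, 80.2], [208.3, 80.3], [284.7, 223.3]]
0.03 [[284.6, 80.1], [284.5, -2.4], [284.6, 155.5], [359.3, 80.4], [209.9, 80.5], [284.7, 222.3]]
0.06 [[284.6, 80.5], [284.5, 0.6], [284.6, 154.6], [357.8, 80.8], [211.4, 80.8], [284.7, 221.3]]
0.1 [[284.6, 81.3], [284.6, 4.9], [284.6, 153.6], [355.9, 81.5], [213.3, 81.6], [284.7, 220.1]]
```

View pics/w7a.png

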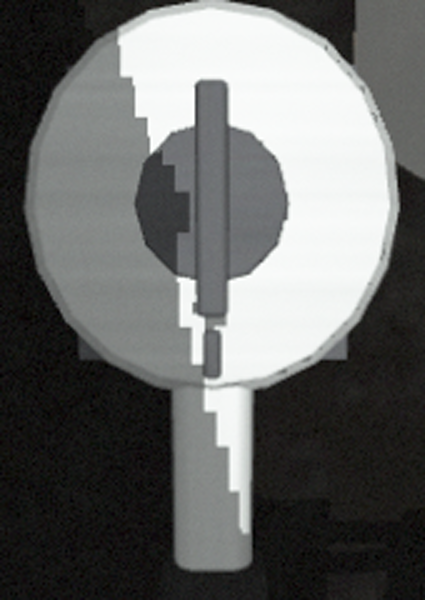

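Run:
```python
from sag import *
crop('pics/w6.png',225,30,345,200,4,'pics/w6a.png')
# w6: wrench world: head (.4383,.0093), yaw -91.3
st=dict(eef_rot=[-179.86,.04,88.69],tcp_pos=[.435,-.0817,.0994])
c,s=np.cos(np.radians(-91.3)),np.sin(np.radians(-91.3))
for p in((0,0,.043),(-.03,0,.043),(.03,0,.043),(0,.03,.043),(0,-.03,.043),(.06,0,.041),(.06,0,.034)):
    print(p,proj("wrist",[.4383+c*p[0]-s*p[1],.0093+s*p[0]+c*p[1],p[2]],st).round(1))
```

```text
(0, 0, 0.043) [[287.   92.8]]
(-0.03, 0, 0.043) [[287.   42.1]]
(0.03, 0, 0.043) [[286.9 140.2]]
(0, 0.03, 0.043) [[333.7  92.9]]
(0, -0.03, 0.043) [[240.4  92.9]]
(0.06, 0, 0.041) [[286.9 183.8]]
(0.06, 0, 0.034) [[286.9 181.9]]
```

View pics/w6a.png

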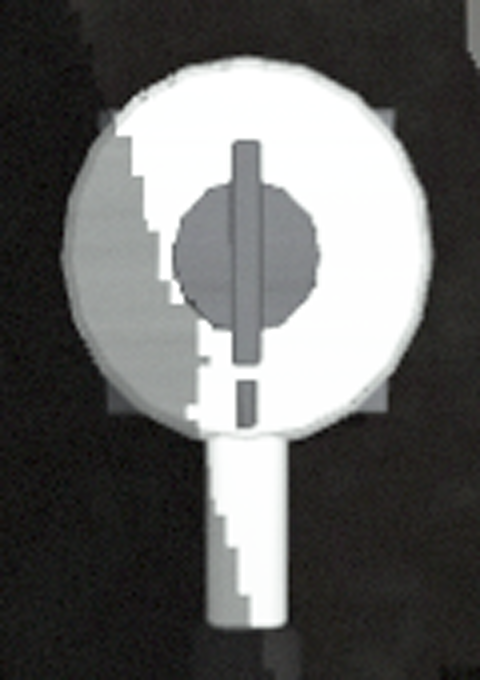

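Call:
step_arm --increments '[[[0,0,-0.015],[0,0,0.05],1],[[0,0,-0.035],[0,0,0.14],1],[[0.005,0.005,-0.055],[0,0,0.24],1],[[0.01,0.015,-0.075],[0,0,0.35],1],[[0.018,0.025,-0.09],[0,0,0.46],1],[[0.025,0.035,-0.1],[0,0,0.57],1],[[0.03,0.045,-0.102],[0,0,0.68],1],[[0.037,0.055,-0.102],[0,0,0.79],1],[[0.044,0.065,-0.102],[0,0,0.89],1],[[0.048,0.072,-0.102],[0,0,0.98],1]]'

```text
time_s: 10.5
tcp_pos: [0.5092, -0.034, 0.1873]
eef_rot: [-179.9, 0.2, 32.3]
contact_force: [0.0, -0.4, -3.7]
gripper_width: 0.02
```

```bash
python3 snap.py;python3 mv.py .516 -.03 .19 180 0 0
```

```text
t 10.5 q [18.24, 6.9, -22.93, -0.03, -60.39, 104.03] tcp [0.5092, -0.034, 0.1873] [-179.92, 0.2, 32.25] F [0.01, -0.39, -3.73] M [-0.22, 0.28, -0.05] g 0.02
shift [0.0079, 0.0003, -0.0027] rot [-0.0004, 0.0038, 0.5629] deg 32.25
```

Call:
step_arm --increments '[[[0.001,0,0],[0,0,0.1],1],[[0.003,0,0],[0,0,0.21],1],[[0.005,0,0],[0,0,0.32],1],[[0.0075,0,0],[0,0,0.43],1],[[0.0075,0,0],[0,0,0.52],1],[[0.0075,0,0],[0,0,0.563],1],[[0.0075,0,0],[0,0,0.563],1],[[0.0075,0,0],[0,0,0.563],1]]'

```text
time_s: 11.3
tcp_pos: [0.5152, -0.0303, 0.1879]
eef_rot: [180.0, 0.2, 0.3]
contact_force: [0.2, 0.5, -3.3]
gripper_width: 0.0197
```

```bash
python3 snap.py wrist:w8; python3 -c "
from h import *
crop('pics/w8.png',200,0,480,240,2.8,'pics/w8a.png')"
```

```text
t 11.3 q [18.43, 7.4, -22.26, -0.03, -60.51, 71.89] tcp [0.5152, -0.0303, 0.1879] [179.97, 0.17, 0.3] F [0.21, 0.55, -3.35] M [-0.11, 0.39, -0.04] g 0.0197
```

View pics/w8a.png

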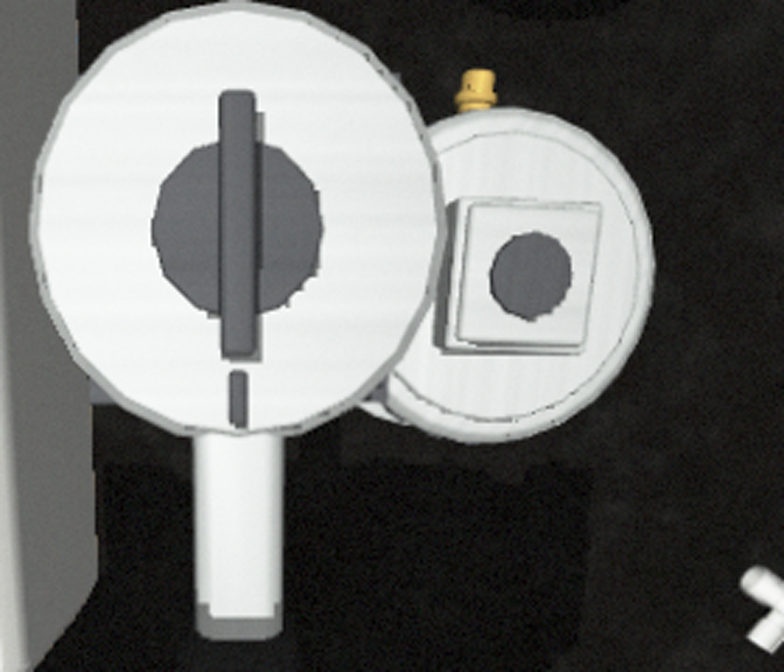

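Run:
```python
from sag import *
st=dict(eef_rot=[179.97,.17,.3],tcp_pos=[.5152,-.0303,.1879])
b=lambda x,y:(200+x/2.8,y/2.8)
f=lambda p,z:atz("wrist",b(*p),z,st)
print("disc",f((531.5,276),.122))
C=[f(p,.122) for p in((471,204),(601,204),(583,347),(458,340))]
for i in range(4):
    d=C[(i+1)%4]-C[i];print(np.linalg.norm(d).round(4),np.degrees(np.arctan2(d[1],d[0])).round(1))
print(sum(C)/4)
# head centre in tool frame at z tool -(.043-.0169)
T=np.eye(4)
st0=dict(eef_rot=[0,0,0],tcp_pos=[0,0,0])
for z in(-.0261,-.0243):
    print(z,[atz("wrist",p,z,st0).round(4).tolist() for p in (b(237,228),b(31,225),b(443,230),b(237,2),b(237,435),b(237,617))])
```

```text
disc [ 0.60381115 -0.10084414  0.122     ]
0.0311 -88.9
0.0331 178.4
0.0312 87.7
0.0313 -1.8
[ 0.60406057 -0.10007664  0.122     ]
-0.0261 [[0.0893, 0.0, -0.0261], [0.0899, -0.0289, -0.0261], [0.0892, 0.029, -0.0261], [0.1179, 0.0001, -0.0261], [0.0604, 0.0, -0.0261], [0.032, -0.0, -0.0261]]
-0.0243 [[0.0895, 0.0, -0.0243], [0.0901, -0.0293, -0.0243], [0.0894, 0.0294, -0.0243], [0.1185, 0.0001, -0.0243], [0.0602, 0.0, -0.0243], [0.0314, -0.0, -0.0243]]
```

```bash
cat > tgt.py <<'E'
import sys
from mv import *
# args: x y z yaw tilt
x,y,z,yaw,tilt=[float(v) for v in sys.argv[1:6]]
B=R.from_euler("xyz",[180,0,yaw],degrees=True)*R.from_rotvec([0,tilt,0])
s=r.get_state();A=R.from_euler("xyz",s["eef_rot"],degrees=True)
print("shift",A.inv().apply(np.array([x,y,z])-s["tcp_pos"]).round(4).tolist(),"rot",(A.inv()*B).as_rotvec().round(4).tolist())
E
python3 tgt.py .515 -.0997 .152 -.5 .034
```

```text
shift [-0.0006, 0.0694, 0.0361] rot [0.0002, 0.0364, 0.0139]
```

Call:
step_arm --increments '[[[0,0.008,0],[0,0.01,0.003],1],[[0,0.02,0],[0,0.018,0.006],1],[[0,0.035,0],[0,0.026,0.01],1],[[0,0.05,0],[0,0.036,0.0139],1],[[0,0.062,0.003],[0,0.0364,0.0139],1],[[-0.0006,0.068,0.01],[0,0.0364,0.0139],1],[[-0.0006,0.0694,0.02],[0,0.0364,0.0139],1],[[-0.0006,0.0694,0.03],[0,0.0364,0.0139],1],[[-0.0006,0.0694,0.036],[0,0.0364,0.0139],1],[[-0.0006,0.0694,0.036],[0,0.0364,0.0139],1]]'

```text
time_s: 12.35
tcp_pos: [0.5146, -0.0994, 0.1514]
eef_rot: [180.0, -1.9, -0.5]
contact_force: [-0.2, -0.1, -2.0]
gripper_width: 0.0195
```

```bash
python3 snap.py wrist:w9 scene:s9; python3 tgt.py .515 -.0997 .152 -.5 .034; python3 -c "
from h import *
crop('pics/w9.png',190,0,390,240,2.5,'pics/w9a.png')
crop('pics/s9.png',240,170,400,270,5,'pics/s9a.png')"
```

```text
t 12.35 q [10.83, 8.93, -25.96, 0.48, -53.26, 78.34] tcp [0.5146, -0.0994, 0.1514] [179.99, -1.88, -0.54] F [-0.22, -0.11, -2.04] M [-0.1, 0.55, -0.03] g 0.0195
shift [-0.0005, 0.0004, 0.0007] rot [0.0001, -0.001, -0.0004]
```

View pics/w9a.png

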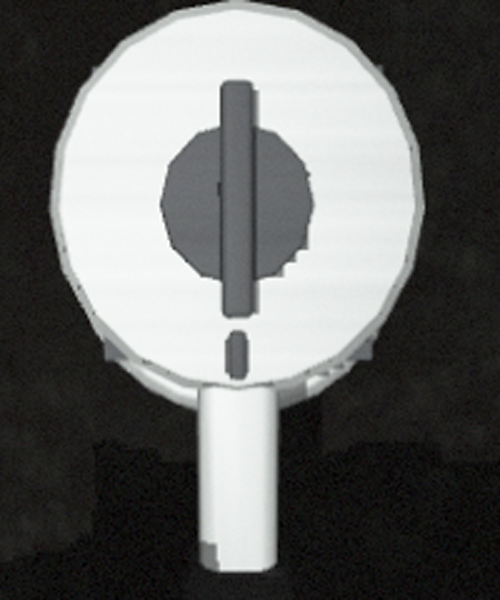

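View pics/s9a.png

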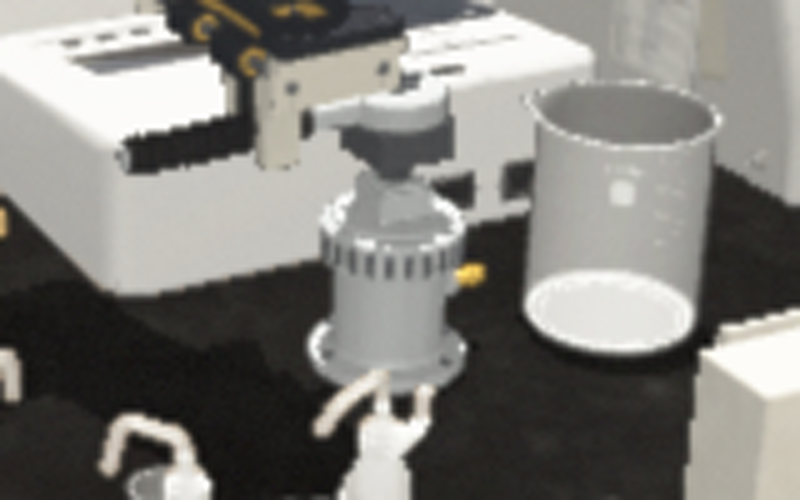

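```bash
python3 - <<'E'
from h import *
print(proj("scene",[[.426,-.0985,.1684],[.426,-.0985,.1684+.003],[.426,-.0985,.1684-.003],[.6035,-.1002,.1774],[.6035,-.1002,.1744],[.604,-.1005,.122],[.604,-.1005,.096]]).round(1))
E
python3 -c "
from h import *
crop('pics/s9.png',255,175,345,235,8,'pics/s9b.png')"
```

```text
[[264.2 200.9]
 [264.2 199.9]
 [264.2 201.8]
 [319.2 187.8]
 [319.1 188.8]
 [318.6 205.1]
 [318.2 213. ]]
```

View pics/s9b.png

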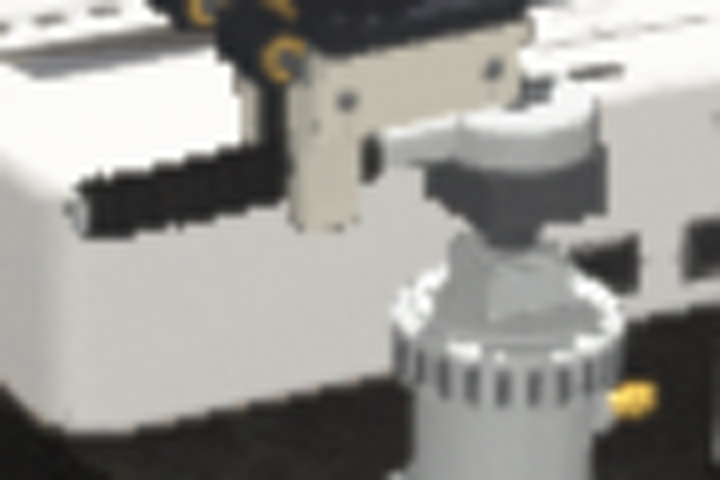

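Call:
step_arm --increments '[[[0.0002,0.0003,0.002],[0,0,0],1],[[0.0004,0.0003,0.005],[0,0,0],1],[[0.0004,0.0003,0.008],[0,0,0],1],[[0.0004,0.0003,0.01],[0,0,0],1],[[0.0004,0.0003,0.012],[0,0,0],1],[[0.0004,0.0003,0.013],[0,0,0],1],[[0.0004,0.0003,0.014],[0,0,0],1]]'

```text
time_s: 13.15
tcp_pos: [0.5162, -0.1, 0.1388]
eef_rot: [-180.0, -2.0, -0.6]
contact_force: [0.2, -0.3, -3.0]
gripper_width: 0.0196
```

```bash
python3 snap.py
```

```text
t 13.15 q [10.73, 9.78, -26.81, 0.5, -51.41, 78.39] tcp [0.5162, -0.1, 0.1388] [-180.0, -2.03, -0.57] F [0.21, -0.34, -2.95] M [-0.07, 0.51, 0.01] g 0.0196
```

```bash
python3 - <<'E'
from plant import r
import numpy as np
for i in range(4):
    s=r.get_state();print(s["tcp_pos"].round(4),s["time_s"])
E
python3 tgt.py .515 -.0997 .134 -.5 .034
```

```text
[ 0.5162 -0.1     0.1388] 13.15
[ 0.5162 -0.1     0.1388] 13.15
[ 0.5162 -0.1     0.1388] 13.15
[ 0.5162 -0.1     0.1388] 13.15
shift [-0.0014, -0.0003, 0.0048] rot [-0.0, -0.0014, -0.0012]
```

Call:
step_arm --increments '[[[-0.0003,-0.0001,0.001],[0,0,0],1],[[-0.0006,-0.0002,0.002],[0,0,0],1],[[-0.0009,-0.0002,0.003],[0,0,0],1],[[-0.001,-0.0002,0.004],[0,0,0],1],[[-0.001,-0.0002,0.0045],[0,0,0],1],[[-0.001,-0.0002,0.0045],[0,0,0],1]]'

```text
time_s: 13.75
tcp_pos: [0.5154, -0.0998, 0.1343]
eef_rot: [-180.0, -2.0, -0.6]
contact_force: [0.5, 0.5, -3.0]
gripper_width: 0.0199
```

```bash
python3 snap.py
```

```text
t 13.75 q [10.78, 9.99, -27.25, 0.51, -50.77, 78.34] tcp [0.5154, -0.0998, 0.1343] [-180.0, -2.02, -0.57] F [0.47, 0.51, -3.04] M [-0.14, 0.55, 0.0] g 0.0199
```

Call:
step_arm --increments '[[[-0.0001,0,0.001],[0,0,0],1],[[-0.0001,0,0.002],[0,0,0],1],[[-0.0002,0,0.003],[0,0,0],1],[[-0.0002,0,0.003],[0,0,0],1]]'

```text
time_s: 14.15
tcp_pos: [0.5151, -0.0998, 0.1312]
eef_rot: [-180.0, -2.0, -0.6]
contact_force: [-0.7, 0.5, -3.1]
gripper_width: 0.0195
```

```bash
python3 snap.py
```

```text
t 14.15 q [10.78, 10.18, -27.49, 0.51, -50.36, 78.33] tcp [0.5151, -0.0998, 0.1312] [-180.0, -2.01, -0.57] F [-0.67, 0.45, -3.06] M [-0.08, 0.52, -0.05] g 0.0195
```

Call:
step_arm --increments '[[[-0.0001,0,0.001],[0,0,0],1],[[-0.0001,0,0.002],[0,0,0],1],[[-0.0001,0,0.003],[0,0,0],1],[[-0.0001,0,0.004],[0,0,0],1],[[-0.0001,0,0.004],[0,0,0],1]]'

```text
time_s: 14.65
tcp_pos: [0.5152, -0.0998, 0.1272]
eef_rot: [-180.0, -2.0, -0.6]
contact_force: [-0.4, 0.0, -3.1]
gripper_width: 0.02
```

```bash
python3 snap.py
```

```text
t 14.65 q [10.78, 10.45, -27.76, 0.51, -49.81, 78.33] tcp [0.5152, -0.0998, 0.1272] [-180.0, -2.01, -0.57] F [-0.37, 0.03, -3.05] M [-0.11, 0.5, 0.01] g 0.02
```

Call:
step_arm --increments '[[[0,0,0.001],[0,0,0],1],[[-0.0001,0,0.002],[0,0,0],1],[[-0.0001,0,0.003],[0,0,0],1],[[-0.0001,0,0.004],[0,0,0],1],[[-0.0002,0,0.005],[0,0,0],1],[[-0.0002,0,0.006],[0,0,0],1],[[-0.0002,0,0.007],[0,0,0],1],[[-0.0002,0,0.007],[0,0,0],1]]'

```text
time_s: 15.45
tcp_pos: [0.5153, -0.0998, 0.1202]
eef_rot: [-180.0, -2.0, -0.6]
contact_force: [-0.2, -0.5, -1.8]
gripper_width: 0.0195
```

```bash
python3 snap.py
```

```text
t 15.45 q [10.78, 10.92, -28.26, 0.52, -48.85, 78.31] tcp [0.5153, -0.0998, 0.1202] [-180.0, -2.01, -0.57] F [-0.21, -0.46, -1.82] M [-0.1, 0.5, -0.03] g 0.0195
```

Call:
step_arm --increments '[[[0,0,0.0005],[0,0,0],1],[[0,0,0.001],[0,0,0],1],[[0,0,0.0015],[0,0,0],1],[[0,0,0.002],[0,0,0],1],[[0,0,0.002],[0,0,0],1]]'

```text
time_s: 15.95
tcp_pos: [0.5154, -0.0998, 0.1182]
eef_rot: [-180.0, -2.0, -0.6]
contact_force: [-0.5, 0.4, -2.8]
gripper_width: 0.0195
```

```bash
python3 snap.py
```

```text
t 15.95 q [10.78, 11.06, -28.38, 0.52, -48.58, 78.31] tcp [0.5154, -0.0998, 0.1182] [-180.0, -2.02, -0.57] F [-0.48, 0.43, -2.81] M [-0.09, 0.53, 0.01] g 0.0195
```

Still free. Continue 0.5 mm at a time.

Call:
step_arm --increments '[[[0,0,0.0005],[0,0,0],1],[[0,0,0.001],[0,0,0],1],[[0,0,0.001],[0,0,0],1]]'

```text
time_s: 16.25
tcp_pos: [0.5154, -0.0998, 0.1172]
eef_rot: [-180.0, -2.0, -0.6]
contact_force: [0.4, 0.2, -3.6]
gripper_width: 0.0194
```

Call:
step_arm --increments '[[[0,0,0.0005],[0,0,0],1],[[0,0,0.001],[0,0,0],1],[[0,0,0.001],[0,0,0],1]]'

```text
time_s: 16.55
tcp_pos: [0.5155, -0.0998, 0.1163]
eef_rot: [-180.0, -2.0, -0.6]
contact_force: [-0.4, -0.7, -2.8]
gripper_width: 0.0194
```

```bash
python3 snap.py
```

```text
t 16.55 q [10.77, 11.2, -28.51, 0.53, -48.3, 78.31] tcp [0.5155, -0.0998, 0.1163] [-179.99, -2.03, -0.57] F [-0.45, -0.68, -2.77] M [-0.07, 0.55, -0.02] g 0.0194
```

Call:
step_arm --increments '[[[0,0,0.0005],[0,0,0],1],[[0,0,0.001],[0,0,0],1],[[0,0,0.001],[0,0,0],1]]'

```text
time_s: 16.85
tcp_pos: [0.5155, -0.0998, 0.1153]
eef_rot: [-180.0, -2.0, -0.6]
contact_force: [0.4, -0.4, -2.5]
gripper_width: 0.0198
```

Call:
step_arm --increments '[[[0,0,0.0005],[0,0,0],1],[[0,0,0.001],[0,0,0],1],[[0,0,0.001],[0,0,0],1]]'

```text
time_s: 17.15
tcp_pos: [0.5155, -0.0998, 0.1145]
eef_rot: [180.0, -2.0, -0.6]
contact_force: [-2.5, 0.2, 1.2]
gripper_width: 0.0195
```

```bash
python3 snap.py wrist:w10 scene:s10;python3 -c "
from h import *
crop('pics/w10.png',190,0,390,240,2.5,'pics/w10a.png')
crop('pics/s10.png',255,175,345,235,8,'pics/s10b.png')"
```

```text
t 17.15 q [10.77, 11.32, -28.63, 0.54, -48.05, 78.31] tcp [0.5155, -0.0998, 0.1145] [180.0, -2.03, -0.56] F [-2.47, 0.22, 1.17] M [0.05, 1.03, 0.05] g 0.0195
```

View pics/w10a.png

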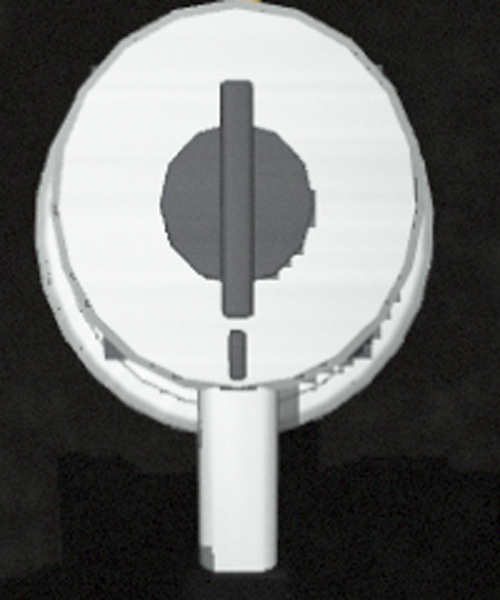

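View pics/s10b.png

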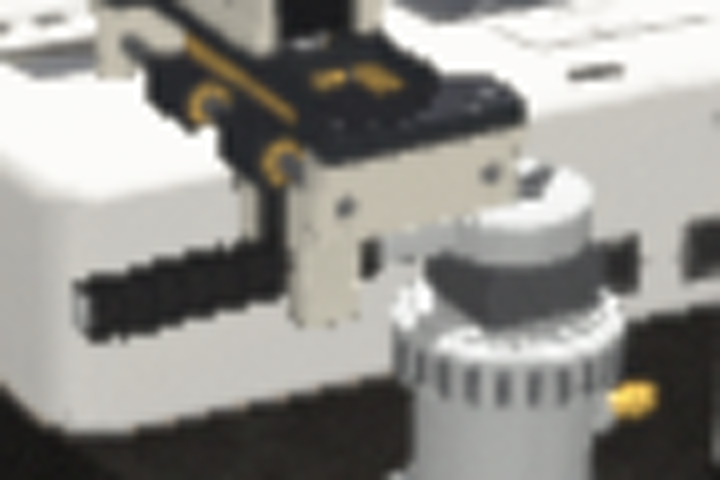

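```bash
cat > arc.py <<'E'
import sys,numpy as np
D=.0889;tl=.034
def rows(phis,corr=(0,0,0)):
    for p in phis:
        s=D*(1-np.cos(p))*np.array([1,0,tl])+np.array([0,-D*np.sin(p),0])+np.array(corr)
        w=p*np.array([-tl,0,1]); print("[[%.4f,%.4f,%.4f],[%.4f,0,%.3f],1],"%(*s,w[0],w[2]))
a,b,n=float(sys.argv[1]),float(sys.argv[2]),int(sys.argv[3])
c=[float(x) for x in sys.argv[4:7]] or (0,0,0)
rows(np.linspace(a,b,n),c)
E
python3 arc.py .02 .16 8 -.0004 0 0; python3 tgt.py .515 -.0998 .1145 -.5 .034
```

```text
[[-0.0004,-0.0018,0.0000],[-0.0007,0,0.020],1],
[[-0.0003,-0.0036,0.0000],[-0.0014,0,0.040],1],
[[-0.0002,-0.0053,0.0000],[-0.0020,0,0.060],1],
[[-0.0001,-0.0071,0.0000],[-0.0027,0,0.080],1],
[[0.0000,-0.0089,0.0000],[-0.0034,0,0.100],1],
[[0.0002,-0.0106,0.0000],[-0.0041,0,0.120],1],
[[0.0005,-0.0124,0.0000],[-0.0048,0,0.140],1],
[[0.0007,-0.0142,0.0000],[-0.0054,0,0.160],1],
shift [-0.0005, -0.0, 0.0] rot [-0.0, -0.0015, -0.0012]
```

Call:
step_arm --increments '[[[-0.0004,0,0],[0,0,0],1],[[-0.0004,0,0],[0,0,0],1],[[-0.0004,-0.0018,0],[-0.0007,0,0.02],1],[[-0.0003,-0.0036,0],[-0.0014,0,0.04],1],[[-0.0002,-0.0053,0],[-0.002,0,0.06],1],[[-0.0001,-0.0071,0],[-0.0027,0,0.08],1],[[-0.0001,-0.0071,0],[-0.0027,0,0.08],1]]'

```text
time_s: 17.95
tcp_pos: [0.5156, -0.0924, 0.1144]
eef_rot: [-180.0, -2.0, -5.2]
contact_force: [-1.7, -0.7, -0.0]
gripper_width: 0.0196
```

```bash
python3 snap.py; python3 arc.py .02 .16 8
```

```text
t 17.95 q [11.77, 11.2, -28.92, 0.78, -47.93, 72.52] tcp [0.5156, -0.0924, 0.1144] [-179.98, -2.04, -5.2] F [-1.7, -0.75, -0.03] M [-0.3, 0.64, -0.06] g 0.0196
[[0.0000,-0.0018,0.0000],[-0.0007,0,0.020],1],
[[0.0001,-0.0036,0.0000],[-0.0014,0,0.040],1],
[[0.0002,-0.0053,0.0000],[-0.0020,0,0.060],1],
[[0.0003,-0.0071,0.0000],[-0.0027,0,0.080],1],
[[0.0004,-0.0089,0.0000],[-0.0034,0,0.100],1],
[[0.0006,-0.0106,0.0000],[-0.0041,0,0.120],1],
[[0.0009,-0.0124,0.0000],[-0.0048,0,0.140],1],
[[0.0011,-0.0142,0.0000],[-0.0054,0,0.160],1],
```

Call:
step_arm --increments '[[[0,-0.0018,0],[-0.0007,0,0.02],1],[[0.0001,-0.0036,0],[-0.0014,0,0.04],1],[[0.0002,-0.0053,0],[-0.002,0,0.06],1],[[0.0003,-0.0071,0],[-0.0027,0,0.08],1],[[0.0004,-0.0089,0],[-0.0034,0,0.1],1]]'

```text
time_s: 18.45
tcp_pos: [0.5167, -0.0836, 0.1144]
eef_rot: [-180.0, -2.0, -11.0]
contact_force: [-1.1, 0.0, 1.0]
gripper_width: 0.0195
```

```bash
python3 snap.py
```

```text
t 18.45 q [12.92, 11.17, -29.09, 1.08, -47.89, 65.39] tcp [0.5167, -0.0836, 0.1144] [-179.98, -2.03, -10.98] F [-1.12, 0.03, 1.0] M [-0.08, 0.89, 0.07] g 0.0195
```

Call:
step_arm --increments '[[[0,-0.0018,0],[-0.0007,0,0.02],1],[[0.0001,-0.0036,0],[-0.0014,0,0.04],1],[[0.0002,-0.0053,0],[-0.002,0,0.06],1],[[0.0003,-0.0071,0],[-0.0027,0,0.08],1],[[0.0004,-0.0089,0],[-0.0034,0,0.1],1]]'

```text
time_s: 18.95
tcp_pos: [0.5188, -0.075, 0.1143]
eef_rot: [-180.0, -2.0, -16.7]
contact_force: [-3.1, 0.8, 1.8]
gripper_width: 0.0194
```

```bash
python3 snap.py
```

```text
t 18.95 q [14.01, 11.25, -29.1, 1.35, -47.91, 58.38] tcp [0.5188, -0.075, 0.1143] [-179.97, -2.02, -16.72] F [-3.05, 0.82, 1.78] M [0.29, 1.23, 0.11] g 0.0194
```

Call:
step_arm --increments '[[[-0.0004,-0.0018,0],[-0.0007,0,0.02],1],[[-0.0005,-0.0036,0],[-0.0014,0,0.04],1],[[-0.0004,-0.0053,0],[-0.002,0,0.06],1],[[-0.0003,-0.0071,0],[-0.0027,0,0.08],1],[[-0.0002,-0.0089,0],[-0.0034,0,0.1],1]]'

```text
time_s: 19.45
tcp_pos: [0.5215, -0.0664, 0.1144]
eef_rot: [-179.9, -2.0, -22.4]
contact_force: [0.3, 1.3, 0.1]
gripper_width: 0.0194
```

```bash
python3 snap.py
```

```text
t 19.45 q [15.07, 11.39, -29.0, 1.62, -47.96, 51.42] tcp [0.5215, -0.0664, 0.1144] [-179.95, -2.05, -22.45] F [0.3, 1.29, 0.14] M [0.28, 0.34, 0.19] g 0.0194
```

Call:
step_arm --increments '[[[0,-0.0018,0],[-0.0007,0,0.02],1],[[0.0001,-0.0036,0],[-0.0014,0,0.04],1],[[0.0002,-0.0053,0],[-0.002,0,0.06],1],[[0.0003,-0.0071,0],[-0.0027,0,0.08],1]]'

```text
time_s: 19.85
tcp_pos: [0.5244, -0.0599, 0.1144]
eef_rot: [-179.9, -2.0, -27.0]
contact_force: [-0.2, 1.4, 0.8]
gripper_width: 0.0195
```

```bash
python3 snap.py
```

```text
t 19.85 q [15.81, 11.61, -28.78, 1.8, -48.09, 45.97] tcp [0.5244, -0.0599, 0.1144] [-179.94, -2.03, -27.03] F [-0.15, 1.35, 0.83] M [0.56, 0.3, 0.24] g 0.0195
```

```bash
cat > tq.py <<'E'
from plant import r
import numpy as np
s=r.get_state();psi=np.radians(s["eef_rot"][2]);F=s["contact_force"];M=s["moment"]
x=np.array([np.cos(psi),np.sin(psi)]);l=np.array([-np.sin(psi),np.cos(psi)])
Fr,Ft=F[:2]@x,F[:2]@l
c=s["tcp_pos"][:2]+.0889*x
print("t %.2f phi %.3f Fr %.2f Ft %.2f Fz %.2f Mz %.2f T %.3f centre"%(s["time_s"],-psi-np.radians(.57),Fr,Ft,F[2],M[2],M[2]-.0889*Ft),c.round(4),"z",s["tcp_pos"][2].round(4),"J",s["joints"].round(1))
E
python3 tq.py
```

```text
t 19.85 phi 0.462 Fr -0.75 Ft 1.13 Fz 0.83 Mz 0.24 T 0.137 centre [ 0.6035 -0.1003] z 0.1144 J [ 15.8  11.6 -28.8   1.8 -48.1  46. ]
```

Call:
step_arm --increments '[[[0,-0.0018,0],[-0.0007,0,0.02],1],[[0.0001,-0.0034,0],[-0.0014,0,0.04],1],[[0.0002,-0.005,0],[-0.002,0,0.06],1],[[0.0003,-0.0068,0],[-0.0027,0,0.08],1]]'

```text
time_s: 20.25
tcp_pos: [0.5277, -0.0539, 0.1145]
eef_rot: [-179.9, -2.0, -31.6]
contact_force: [-0.4, 4.0, 2.1]
gripper_width: 0.0197
```

```bash
python3 tq.py
```

```text
t 20.25 phi 0.542 Fr -2.38 Ft 3.18 Fz 2.13 Mz 0.43 T 0.148 centre [ 0.6034 -0.1004] z 0.1145 J [ 16.5  11.9 -28.5   1.9 -48.3  40.6]
```

Call:
step_arm --increments '[[[-0.0002,-0.0022,0],[-0.0007,0,0.02],1],[[-0.0003,-0.0043,0],[-0.0014,0,0.04],1],[[-0.0003,-0.0061,0],[-0.002,0,0.06],1]]'

```text
time_s: 20.55
tcp_pos: [0.5304, -0.0489, 0.1144]
eef_rot: [-180.0, -2.0, -35.0]
contact_force: [-1.3, 0.8, 1.2]
gripper_width: 0.0199
```

```bash
python3 tq.py
```

```text
t 20.55 phi 0.602 Fr -1.53 Ft -0.06 Fz 1.16 Mz 0.58 T 0.582 centre [ 0.6032 -0.0999] z 0.1144 J [ 17.   12.2 -28.2   2.1 -48.4  36.6]
```

Call:
step_arm --increments '[[[0,-0.0013,0],[-0.0005,0,0.015],1],[[0,-0.0026,0],[-0.001,0,0.03],1]]'

```text
time_s: 20.75
tcp_pos: [0.5317, -0.0469, 0.1144]
eef_rot: [-180.0, -2.0, -36.7]
contact_force: [-0.9, 2.0, 1.9]
gripper_width: 0.0194
```

```bash
python3 tq.py; python3 snap.py wrist:w11;python3 -c "
from h import *
crop('pics/w11.png',190,0,390,240,2.5,'pics/w11a.png')"
```

```text
t 20.75 phi 0.631 Fr -1.88 Ft 1.05 Fz 1.92 Mz 0.73 T 0.636 centre [ 0.603  -0.1001] z 0.1144 J [ 17.2  12.3 -28.    2.1 -48.5  34.6]
t 20.75 q [17.22, 12.28, -28.03, 2.15, -48.51, 34.64] tcp [0.5317, -0.0469, 0.1144] [-179.98, -2.0, -36.73] F [-0.87, 1.97, 1.92] M [0.31, 0.78, 0.73] g 0.0194
```

View pics/w11a.png

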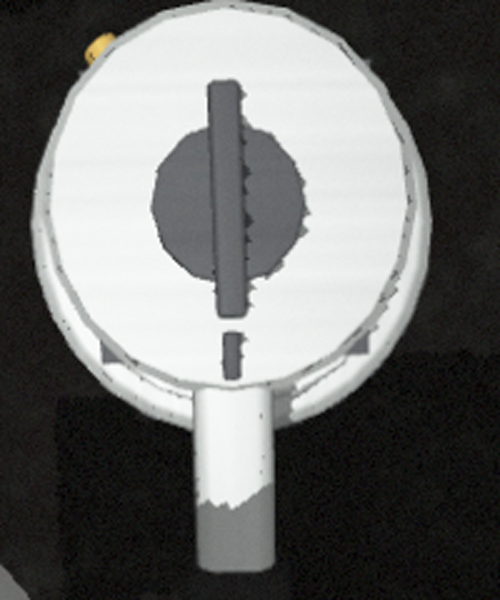

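Call:
step_arm --increments '[[[0,-0.0013,0],[-0.0005,0,0.015],1],[[0,-0.0026,0],[-0.001,0,0.03],1],[[0.0001,-0.0039,0],[-0.0015,0,0.045],1]]'

```text
time_s: 21.1
tcp_pos: [0.5343, -0.0436, 0.1144]
eef_rot: [-179.9, -2.0, -39.3]
contact_force: [-2.9, 1.1, 1.6]
gripper_width: 0.0196
```

```bash
python3 tq.py; python3 snap.py wrist:w12;python3 -c "
from h import *
crop('pics/w12.png',190,0,390,240,2.5,'pics/w12a.png')"
```

```text
t 21.10 phi 0.677 Fr -2.93 Ft -0.96 Fz 1.63 Mz 0.78 T 0.869 centre [ 0.603 -0.1  ] z 0.1144 J [ 17.5  12.5 -27.7   2.2 -48.6  31.7]
t 21.1 q [17.53, 12.5, -27.75, 2.19, -48.63, 31.7] tcp [0.5343, -0.0436, 0.1144] [-179.95, -2.0, -39.34] F [-2.88, 1.11, 1.63] M [0.49, 1.1, 0.78] g 0.0196
```

View pics/w12a.png

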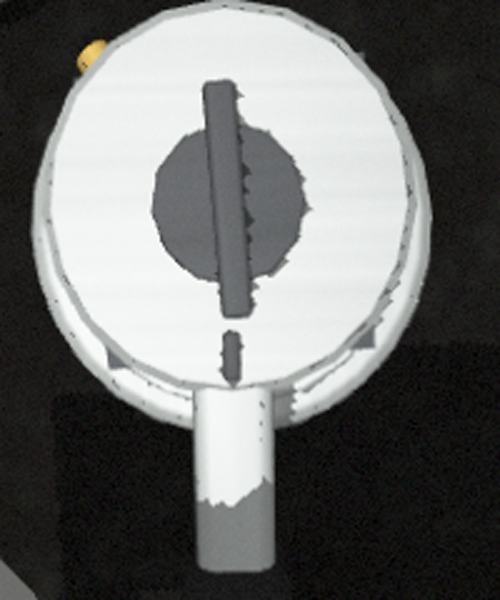

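Call:
step_arm --increments '[[[0,-0.0018,0],[-0.0007,0,0.02],1],[[0,-0.0035,0],[-0.0014,0,0.04],1],[[0.0001,-0.0053,0],[-0.002,0,0.06],1],[[0.0002,-0.007,0],[-0.0027,0,0.08],1]]'

```text
time_s: 21.55
tcp_pos: [0.539, -0.0381, 0.1144]
eef_rot: [-179.9, -2.0, -44.0]
contact_force: [-2.7, 1.8, 2.3]
gripper_width: 0.0195
```

```bash
python3 tq.py; python3 snap.py wrist:w13;python3 -c "
from h import *
crop('pics/w13.png',190,0,390,240,2.5,'pics/w13a.png')"
```

```text
t 21.55 phi 0.757 Fr -3.20 Ft -0.53 Fz 2.33 Mz 0.82 T 0.865 centre [ 0.603  -0.0998] z 0.1144 J [ 18.   12.9 -27.2   2.3 -48.9  26.5]
t 21.55 q [18.02, 12.94, -27.19, 2.29, -48.9, 26.53] tcp [0.539, -0.0381, 0.1144] [-179.93, -2.0, -43.95] F [-2.67, 1.84, 2.33] M [0.82, 1.18, 0.82] g 0.0195
```

View pics/w13a.png

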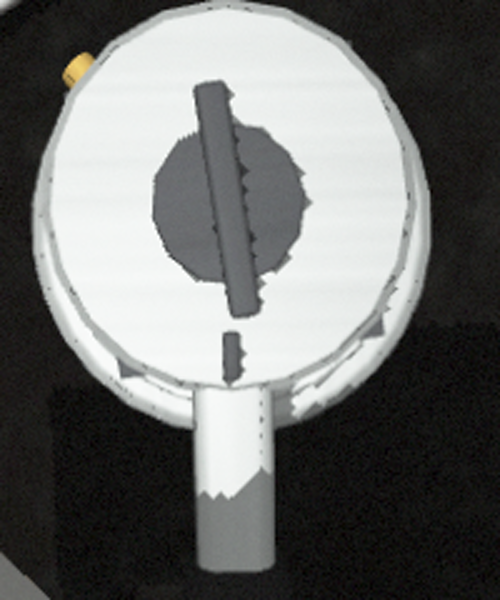

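Call:
step_arm --increments '[[[0,-0.0018,0],[-0.0007,0,0.02],1],[[0,-0.0035,0],[-0.0014,0,0.04],1],[[0.0001,-0.0053,0],[-0.002,0,0.06],1],[[0.0002,-0.007,0],[-0.0027,0,0.08],1],[[0.0002,-0.007,0],[-0.0027,0,0.08],1]]'

```text
time_s: 22.1
tcp_pos: [0.5442, -0.0331, 0.1145]
eef_rot: [-179.9, -2.0, -48.5]
contact_force: [-3.0, 4.3, 2.9]
gripper_width: 0.0198
```

```bash
python3 tq.py; python3 snap.py wrist:w14;python3 -c "
from h import *
crop('pics/w14.png',190,0,390,240,2.5,'pics/w14a.png')"
```

```text
t 22.10 phi 0.837 Fr -5.23 Ft 0.63 Fz 2.90 Mz 0.76 T 0.702 centre [ 0.6031 -0.0997] z 0.1145 J [ 18.4  13.4 -26.5   2.4 -49.2  21.5]
t 22.1 q [18.44, 13.42, -26.54, 2.37, -49.19, 21.5] tcp [0.5442, -0.0331, 0.1145] [-179.9, -1.99, -48.52] F [-2.99, 4.34, 2.9] M [1.58, 1.28, 0.76] g 0.0198
```

View pics/w14a.png

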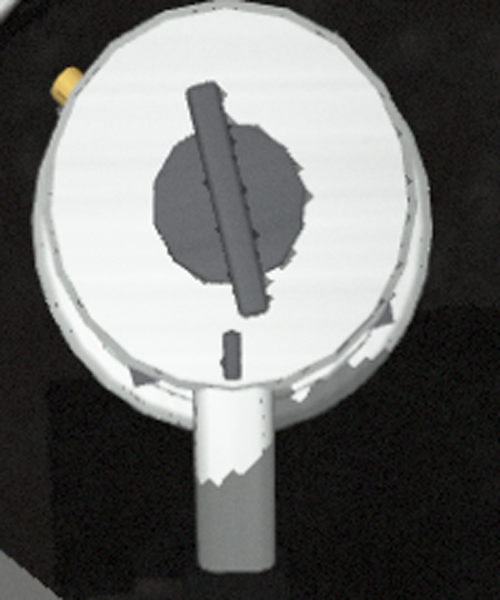

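Call:
step_arm --increments '[[[-0.0003,0.0012,0],[0.0005,0,-0.013],1],[[-0.0006,0.0024,-0.0003],[0.001,0,-0.027],1],[[-0.0007,0.0035,-0.0004],[0.0014,0,-0.04],1],[[-0.0007,0.0035,-0.0004],[0.0014,0,-0.04],1]]'

```text
time_s: 22.55
tcp_pos: [0.5415, -0.0354, 0.1149]
eef_rot: [-179.9, -2.1, -46.1]
contact_force: [4.7, 1.3, -3.2]
gripper_width: 0.0196
```

```bash
python3 tq.py; python3 snap.py
```

```text
t 22.55 phi 0.795 Fr 2.35 Ft 4.32 Fz -3.18 Mz 0.37 T -0.015 centre [ 0.6031 -0.0995] z 0.1149 J [ 18.3  13.1 -26.9   2.4 -49.   24. ]
t 22.55 q [18.28, 13.1, -26.92, 2.37, -49.0, 24.04] tcp [0.5415, -0.0354, 0.1149] [-179.86, -2.05, -46.14] F [4.74, 1.3, -3.18] M [0.52, -1.24, 0.37] g 0.0196
```

Call:
step_arm --increments '[[[0.0003,-0.0005,0.0003],[0,0,0],1],[[0.0003,-0.0005,0.0003],[0,0,0],1]]' --force 10

```text
time_s: 22.75
tcp_pos: [0.5414, -0.0354, 0.1147]
eef_rot: [-179.9, -2.0, -46.2]
contact_force: [1.5, 0.3, -0.0]
gripper_width: 0.0201
```

```bash
python3 tq.py; python3 snap.py
```

```text
t 22.75 phi 0.796 Fr 0.85 Ft 1.28 Fz -0.04 Mz 0.04 T -0.072 centre [ 0.6029 -0.0995] z 0.1147 J [ 18.3  13.2 -26.9   2.4 -49.1  24. ]
t 22.75 q [18.28, 13.15, -26.89, 2.36, -49.07, 24.01] tcp [0.5414, -0.0354, 0.1147] [-179.94, -2.01, -46.18] F [1.51, 0.27, -0.04] M [-0.0, -0.29, 0.04] g 0.0201
```

Everything is relaxed. Opening now.

Call:
step_arm --increments '[[[0,0,0],[0,0,0],0.7],[[0,0,0],[0,0,0],0.65],[[0,0,0],[0,0,0],0.6],[[0,0,0],[0,0,0],0.5],[[0,0,0],[0,0,0],0.45],[[0,0,0],[0,0,0],0.4],[[0,0,0],[0,0,0],0.4],[[0,0,0],[0,0,0],0.4]]'

```text
time_s: 23.55
tcp_pos: [0.5414, -0.0351, 0.1145]
eef_rot: [-179.9, -2.0, -46.1]
contact_force: [1.3, -0.3, -0.3]
gripper_width: 0.0526
```

```bash
python3 tq.py; python3 snap.py wrist:w15
```

```text
t 23.55 phi 0.795 Fr 1.09 Ft 0.72 Fz -0.25 Mz 0.05 T -0.009 centre [ 0.603  -0.0992] z 0.1145 J [ 18.3  13.2 -26.9   2.3 -49.   24. ]
t 23.55 q [18.3, 13.16, -26.89, 2.35, -49.05, 24.03] tcp [0.5414, -0.0351, 0.1145] [-179.93, -2.0, -46.15] F [1.28, -0.29, -0.25] M [0.06, 0.2, 0.05] g 0.0526
```

View pics/w15.png

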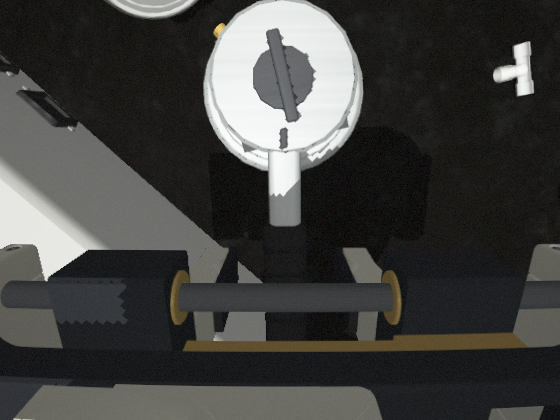

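Call:
step_arm --increments '[[[0.0002,0,-0.005],[0,0,0],0.4],[[0.0005,0,-0.015],[0,0,0],0.4],[[0.001,0,-0.03],[0,0,0],0.4],[[0.0017,0,-0.05],[0,0,0],0.4],[[0.0027,0,-0.08],[0,0,0],0.4],[[0.0037,0,-0.11],[0,0,0],0.4],[[0.0047,0,-0.14],[0,0,0],0.4],[[0.005,0,-0.15],[0,0,0],0.4],[[0.005,0,-0.15],[0,0,0],0.4]]'

```text
time_s: 24.5
tcp_pos: [0.5419, -0.0349, 0.267]
eef_rot: [-179.7, -2.1, -46.1]
contact_force: [-0.2, -0.1, 0.2]
gripper_width: 0.0527
```

```bash
python3 snap.py wrist:w16 scene:s16; python3 -c "
from h import *
crop('pics/s16.png',240,165,400,265,5,'pics/s16a.png')
crop('pics/w16.png',200,40,370,220,3.3,'pics/w16a.png')"
```

```text
t 24.5 q [18.32, 5.53, -14.5, 1.92, -68.81, 24.86] tcp [0.5419, -0.0349, 0.267] [-179.72, -2.12, -46.15] F [-0.19, -0.11, 0.21] M [0.13, 0.31, -0.03] g 0.0527
```

View pics/w16a.png

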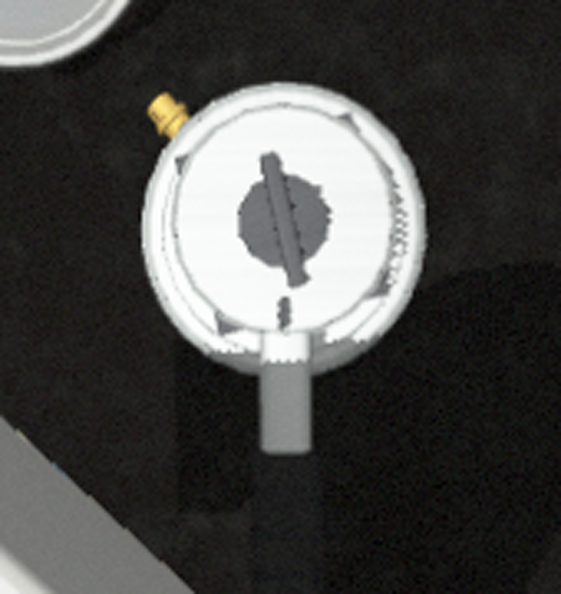

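View pics/s16a.png

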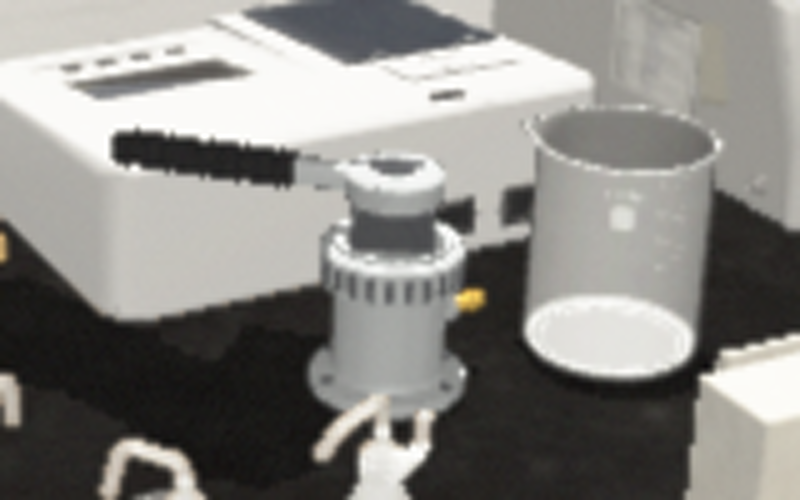

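```bash
python3 - <<'E'
from h import *
st=dict(eef_rot=[-179.72,-2.12,-46.15],tcp_pos=[.5419,-.0349,.267])
b=lambda x,y:(200+x/3.3,40+y/3.3)
f=lambda p,z:atz("wrist",b(*p),z,st)
a,c=f((270,157),.143),f((299.5,281),.143);h,n=f((284.5,218),.143),f((286,452),.141)
A=lambda d:np.arctan2(d[1],d[0])
print(A(c-a),A(n-h),"trip",A(n-h)-A(c-a), "head",h, np.linalg.norm(n-h))
k,l=f((284,300),.143),f((283.5,325),.143)
print("rib on handle side",A(l-k))
st=dict(eef_rot=[-179.9,-1.99,-48.52],tcp_pos=[.5442,-.0331,.1145])
b=lambda x,y:(190+x/2.5,y/2.5)
a,c=f((203,86),.143),f((253,313),.143);h,n=f((230,205),.143),f((235,570),.141)
print("w14 trip",A(n-h)-A(c-a), "head",h, np.linalg.norm(n-h))
E
python3 -c "
import cv2;im=cv2.imread('pics/w16.png')[75:155,245:330];cv2.imwrite('pics/w16b.png',cv2.resize(im,None,fx=7,fy=7,interpolation=cv2.INTER_CUBIC))"
```

```text
2.5791884351749337 2.343305873727947 trip -0.23588256144698683 head [ 0.60397072 -0.1001077   0.143     ] 0.061922748946121285
rib on handle side 2.316052143769898
w14 trip -0.21386583609050147 head [ 0.60337603 -0.09858469  0.143     ] 0.061014656597164874
```

View pics/w16b.png

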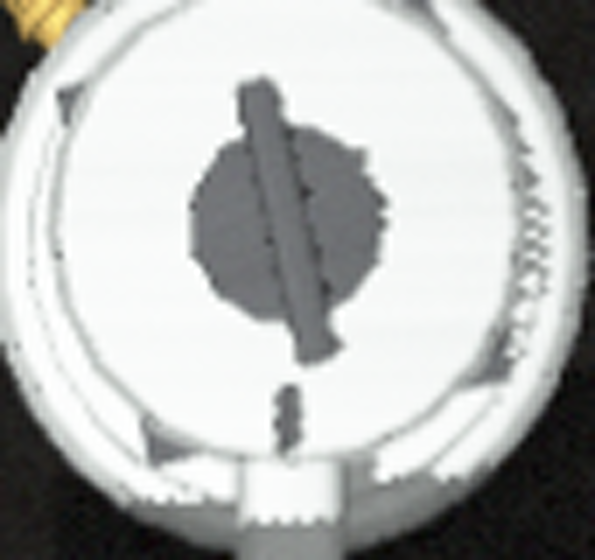

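View pics/s16.png

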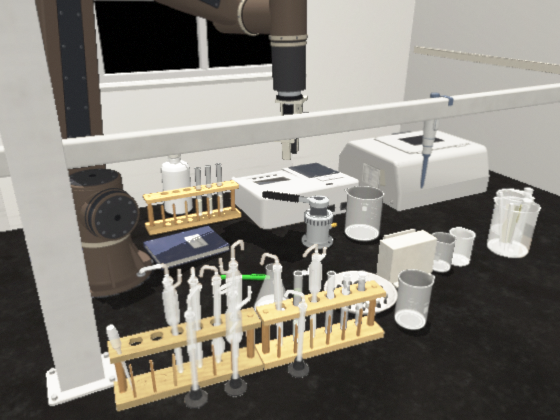

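```bash
python3 - <<'E'
from h import *
d=np.array([np.cos(2.335),np.sin(2.335)])
c=np.array([.604,-.1005])
for z in(.131,.134,.137): print(z,proj("scene",[*(c+.178*d),z]))
print("head top",proj("scene",[*c,.143]),"edges",proj("scene",[*(c+[.03,0]),.143]),proj("scene",[*(c-[.03,0]),.143]))
E
python3 -c "
from h import *
crop('pics/s16.png',255,180,345,230,8,'pics/s16b.png')"
```

```text
0.131 [[262.86528818 194.30913875]]
0.134 [[262.8592626  193.41110967]]
0.137 [[262.85322324 192.5115612 ]]
head top [[318.85615614 198.5930658 ]] edges [[327.46771048 196.87805088]] [[310.0975002  200.33731114]]
```

View pics/s16b.png

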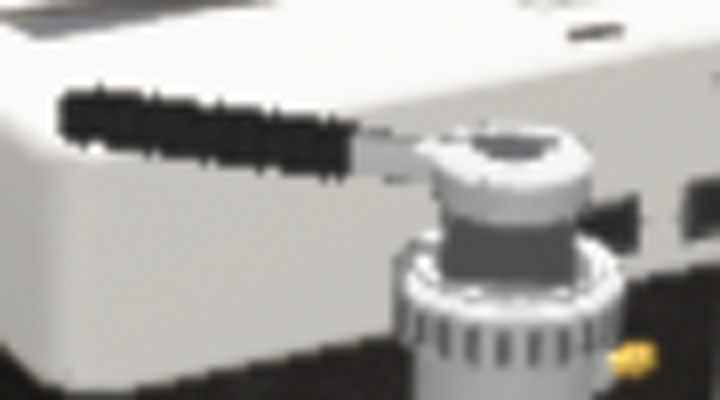

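```bash
python3 -c "
from plant import r
print(r.close_job())"
```

```text
the job is handed in; nothing more can be done
None
```

I seated the wrench on the nut, swung it clockwise until the joint tripped, let go and handed the job in at about 24.6 s. No verdict comes back, so everything below is my own measurement.

**Approach and seating**
- The arm started under the overhead shelf and outside the rail, so I folded the tool up and brought it in over the rail.
- I gripped the handle about 90 mm out, turned it towards the robot and tilted the tool 0.034 rad to cancel the sag. The socket went down to first contact at about 4 N.

**Swing**
- Drag was about 0.14 N m until the seat, which came after roughly 0.55 to 0.6 rad. The torque then rose to about 0.8 N m and the joint gave way.
- I stopped at a bend of about 0.2 rad, backed off until the load was near zero, opened the fingers and lifted 150 mm straight up.

**Last checks**

| Check | Result |
|---|---|
| Trip angle | About 0.21 rad before release, 0.235 rad after (about 0.02 apart, both within 0.12 to 0.34) |
| Wrench head | At (0.604, -0.100), concentric with the cell cap |
| Handle level | About 0.01 to 0.02 rad |
| Tool force after lifting | About zero |
| Bystanders | Beaker, marker and wash bottle look unmoved in the scene camera picture. The flask showed no change, though I never singled it out. |

**Disagreements**
- The top and wrist cameras differed by a constant 2 mm or so. I used the wrist camera, re-measuring at the final tool heading.
- Contact came about 2.5 mm lower than I had worked out. I put that down to calibration and sag.

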